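Check-weigh the density bars and put the set away

TASK

Check-weigh the steel bars that the class handed back: put all of them together in one pan of the balance (either one) and load brass weights into the other pan until the beam comes to rest level, then leave it alone for a couple of seconds so that I can note the reading. Afterwards clear the balance: lay each bar flat in the compartment of the grey bar tray that has its length, and stand all the weights upright back in their low tray. Leave the jar, the ruler and the goggles where they are.

Things in the scene. Friction and masses are not known exactly. Their poses are not given: they have to be found in the camera images.
- beam (a joint): tilt of the balance beam (rad): 0 level, positive when the left pan (robot's left, +y side) is up and the right one down; it turns about the balance's x axis between stops at +-0.12, with a restoring torque of 1.0 N m per rad: 100 g too much in one pan tips it to a stop, 20 g shows as about 0.025. Settles in about 1 s. A black pointer at mid-beam stands before a white plate
- pan_left: left pan (robot's left, +y side) of the balance, a flat metal pan of 150 mm (its x) by 130 mm (its y), rim 6 mm above its floor; origin on the beam's end pivot, 125 mm from mid-beam; the pan's floor lies 24 mm above the origin, 66 mm above the bench when level. A linkage keeps the pan horizontal as it rises or sinks up to 15 mm
- pan_right: right pan (robot's right, -y side), the same as the left one
- balance: grey base of the balance, fixed to the bench, 110 x 300 mm, 110 mm high with the pointer's plate at its middle (50 mm wide); origin at the centre of its underside, y along the beam from the right pan to the left pan
- bar_long: the long plain bright steel bar 105 x 28 x 13 mm, about 300 g (within 2 %), either face may be up; origin at its centre, x along its length, y across its 28 mm width, z through its 13 mm thickness. Absent (None) in some runs
- bar_medium: the medium plain bright steel bar 70 x 28 x 13 mm, about 200 g (within 2 %), either face may be up; origin at its centre, x along its length, y across its 28 mm width, z through its 13 mm thickness. Absent (None) in some runs
- bar_short: the short plain bright steel bar 35 x 28 x 13 mm, about 100 g (within 2 %), either face may be up; origin at its centre, x along its length, y across its 28 mm width, z through its 13 mm thickness. Absent (None) in some runs
- weight_500: brass 500 g knob weight standing upright: cylinder 38 mm in diameter and 46 mm tall, then a thin neck and a knob 25 mm in diameter from 52 to 61 mm above the underside (total height 61 mm); origin at the centre of its underside, z up
- weight_200_a: brass 200 g knob weight standing upright: cylinder 28 mm in diameter and 34 mm tall, then a thin neck and a knob 19 mm in diameter from 40 to 49 mm above the underside (total height 49 mm); origin at the centre of its underside, z up; one of two alike
- weight_200_b: brass 200 g knob weight standing upright: cylinder 28 mm in diameter and 34 mm tall, then a thin neck and a knob 19 mm in diameter from 40 to 49 mm above the underside (total height 49 mm); origin at the centre of its underside, z up; one of two alike
- weight_100: brass 100 g knob weight standing upright: cylinder 22 mm in diameter and 28 mm tall, then a thin neck and a knob 15 mm in diameter from 34 to 43 mm above the underside (total height 43 mm); origin at the centre of its underside, z up
- bar_tray: mid-grey moulded tray for the bars, fixed to the bench, 101 mm (x) by 137 mm (y), 9 mm high, floor 4 mm thick; the long compartment fills the row on its -x side, the medium (-y end) and the short one (+y end) share the row on its +x side; a 21 mm wide flat rib lies between the rows; origin at the centre of its underside
- slot_long (a point): the long bar's compartment: point at the centre of its floor; the compartment is 36 mm wide (point x) and 115 mm long (point y), its walls rise 5 mm above its floor, so that the upper 8 mm of a bar stand proud
- slot_medium (a point): the medium bar's compartment: point at the centre of its floor; the compartment is 36 mm wide (point x) and 80 mm long (point y), its walls rise 5 mm above its floor, so that the upper 8 mm of a bar stand proud
- slot_short (a point): the short bar's compartment: point at the centre of its floor; the compartment is 36 mm wide (point x) and 45 mm long (point y), its walls rise 5 mm above its floor, so that the upper 8 mm of a bar stand proud
- weight_tray: dark wooden tray for the weights, fixed to the bench, 150 x 150 mm outside with a rim 12 mm high and 4 mm thick, floor 4 mm thick; origin at the centre of its underside
- jar: bystander: clear capped specimen jar 45 mm in diameter, 76 mm tall; origin at the centre of its underside
- ruler: bystander: flat aluminium ruler 30 x 300 x 3 mm lying on the bench beyond the balance; origin at the centre of its underside, y along it
- goggles: bystander: safety goggles, about 150 mm wide and 40 mm high, lying on the bench; origin under the middle of the frame

How it is judged:
By the outcome, as a careful person would: the job done as asked, in the order asked, and still so for the second after the job is handed in, with the robot touching nothing.
Of bar_long, bar_medium, bar_short only 2 to 3 are there at a start; the rules pass over those that are not, and their reading is None.
At some moment in a run one of bar_long, bar_medium, bar_short may be knocked a few centimetres aside while the robot is not near it.
It also fails if it takes over 210 s, if anything falls off the work surface, if the arm or the gripper's body presses on something with over 40 N, if the wrist force passes 120 N, or if a joint passes its speed limit or range.

ROBOT

A 7-joint arm with a two-finger parallel gripper is mounted at the origin on the work surface. World frame = base frame: x ahead of the robot, y to its left, z up, the work surface at z = 0. Lengths are in m, angles in rad, forces in N, time in s.
With the tool pointing down it reaches from about 0.425 to 0.875 m from the base axis. Payload 4.7 kg.
Tool frame: the origin (TCP) lies on the centre line of the jaws, within the pads' length; the fingertips stand 25 mm ahead of it and the grasp point (between the pads) lies 6 mm ahead of it; z points along the fingers, y is the line along which they close (so a half turn about z gives the same grasp; the last joint's range is limited). The gripper opens to 85 mm and grips with 20 to 120 N. Pads are 22 mm wide; open, the fingers measure 114 mm over their backs; the gripper's body (76 mm by 85 mm) begins 54 mm behind the grasp point. The pads swing forward as they close: fully open they stand 13 mm farther back than shut.
Start: joints at [-1.185, 0.321, -0.07, 1.45, 0.023, 1.371, -0.057], TCP at [0.236, 0.606, 0.256] pointing down, gripper open.
Joint ranges: [-2.86, 2.86], [-0.3, 2.09], [-1.38, 1.24], [0.06, 2.45], [-1.56, 4.7], [0.09, 2.05], [-2.69, 2.69]. Speed limits (rad/s): [2.57, 2.57, 3.14, 3.14, 3.14, 3.14, 3.14].

INTERFACE

Orientations are given as a rotation vector (axis times angle).
In Python, from plant import ctrl gives the robot as it stands.
- The arm moves only by the shell command python3 nudge.py 'ROWS' [FORCE]. ROWS is a JSON object whose key "deltas" holds a list of rows, 1 to 5 of them, each of 5 numbers: dx, dy, dz in units of 100 mm, then a turn about the tool's z in rad, then the opening from 0.0 (shut) to 1.0 (fully open); each row shifts and turns the commanded pose from where the row before left it, along the tool's axes as they then stand; what a row does not reach is not made up. A row lasts 1/12 s, in which the tool goes at most 0.0417 m and 0.125 rad, less where a joint would pass 70% of its speed; a pose out of reach is approached as far as the arm can. The fingers move at their own pace and stop on an object; FORCE is the grip in N (left out, the last holds). Time passes only in rows, so rows that do not move let the fingers close. It prints the time, the measured TCP pose, the force, the opening and the grip force at its end. Input that does not fit is refused with a message, and nothing moves.
- ctrl.get_obs(): the state, without advancing time (a new reading comes with each control period).
- ctrl.read_camera(name): name is "scene" or "top"; returns a dict with "img" (480x640x3 uint8, red, green, blue), "mtx" (3x3 intrinsics, pixels), "world_from_camera" (4x4, takes a point from camera to world coordinates). Camera axes: x right, y down, z forward; pixel columns grow to the right and rows downward; lengths in m; the calibration is good to about 2 mm. A picture is of the moment at which its call begins. There is no depth.
- ctrl.close_job(): hands the job in; it is judged then, once.
The state is a dict: "t": time; "joint_pos": joint angles; "qvel": joint speeds; "joint_efforts": joint torques, N m; "tcp_pos": TCP position; "ee_rot": TCP orientation; "wrist_force": force on the tool from outside, world axes, zero at the start; "moment": the same for the moment, N m; "finger_gap": opening from 0.0 (shut) to 1.0 (fully open); "finger_force": force on a finger pad.
Only numpy, scipy, OpenCV 4.12 (cv2) and the standard library are available. Lean on these libraries where they do the work, as an engineer would, in place of code of your own. Each camera call takes 0.05 s, during which the arm holds its last target. There are 200 camera calls.

## Working session

There is one attempt and no reset: what is moved stays moved. The work goes in short steps, Python scripts to look and compute and a shell command to move; the robot and the scene stay as the last step left them, time stands still between calls to the robot, and variables do not carry over. Pictures are saved under pics/ and viewed, at most 14 in all, crops included, and the job is handed in when it is done.

```bash
ls; mkdir -p pics
python3 - <<'E'
from plant import ctrl
import cv2
for n in("scene","top"):
    c=ctrl.read_camera(n); cv2.imwrite(f"pics/{n}0.png",c["img"][:,:,::-1]); print(n,c["mtx"].tolist(),c["world_from_camera"].round(4).tolist())
print(ctrl.get_obs())
E
```

```text
nudge.py
pics
plant.py
scene [[585.0710348662185, 0.0, 322.2956255684905], [0.0, 585.0710348662185, 235.4903903896033], [0.0, 0.0, 1.0]] [[-0.4844, 0.6162, -0.621, 1.3424], [0.8748, 0.3356, -0.3493, 0.4445], [-0.0068, -0.7125, -0.7016, 0.9185], [0.0, 0.0, 0.0, 1.0]]
top [[559.6057537962882, 0.0, 319.72518335961706], [0.0, 559.6057537962882, 242.33739317142957], [0.0, 0.0, 1.0]] [[-0.0336, -0.9745, 0.2218, 0.331], [-0.9994, 0.0338, -0.003, -0.0068], [-0.0046, -0.2218, -0.9751, 1.2892], [0.0, 0.0, 0.0, 1.0]]
{'t': 0.1, 'joint_pos': array([-1.18487464,  0.3217473 , -0.0700734 ,  1.45160724,  0.0226042 ,
        1.37080586, -0.05690922]), 'qvel': array([-9.13057757e-04, -3.98737933e-03,  5.21417441e-05, -2.64311261e-03,
       -1.67345600e-04,  5.13308196e-04, -2.81626131e-03]), 'joint_efforts': array([-5.01992563e-04, -4.94886267e+01, -3.84282768e-01, -3.15207124e+01,
        1.28696501e-02,  7.51073268e-03,  2.70643753e-06]), 'tcp_pos': array([0.23603591, 0.60513168, 0.25530655]), 'ee_rot': array([-5.80640144e-01, -3.08723702e+00,  2.77501379e-03]), 'wrist_force': array([-0.48803959, -0.46661614,  0.1793852 ]), 'moment': array([-0.02889727,  0.01072918,  0.00078504]), 'finger_force': 0.0, 'finger_gap': 0.9979404768276173}
```
View pics/scene0.png

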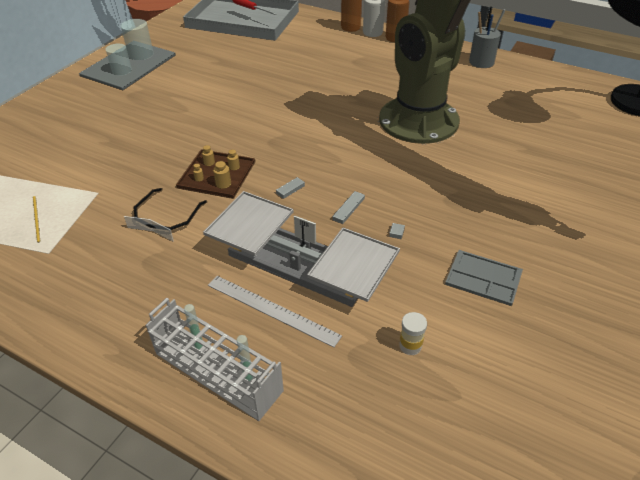

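View pics/top0.png

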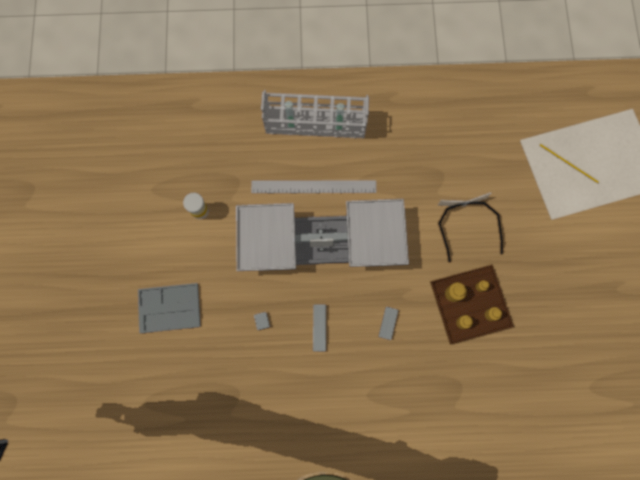

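The top view shows the bars at about (262,321) short, (320,328) long and (389,323) medium. The bar tray is at (169,308), the weight tray at (472,304) and the pans at (266,238) and (377,233). All three bars are present.

Create h.py:
```python
import numpy as np, cv2
from plant import ctrl
from scipy.spatial.transform import Rotation as Ro
def cam(n): return ctrl.read_camera(n)
def ray(c,uv):
    T=c["world_from_camera"]; d=T[:3,:3]@np.linalg.solve(c["mtx"],[uv[0],uv[1],1.]); return T[:3,3],d/np.linalg.norm(d)
def hit(c,uv,z):
    o,d=ray(c,uv); return o+d*(z-o[2])/d[2]
def tri(c1,u1,c2,u2):
    o1,d1=ray(c1,u1);o2,d2=ray(c2,u2)
    s=np.linalg.lstsq(np.c_[d1,-d2],o2-o1,rcond=None)[0]; a,b=o1+s[0]*d1,o2+s[1]*d2
    return (a+b)/2,np.linalg.norm(a-b)
def proj(c,p):
    T=c["world_from_camera"]; q=c["mtx"]@(T[:3,:3].T@(np.asarray(p)-T[:3,3])); return q[:2]/q[2]
def blobs(c,fn,roi=None,amin=30):
    hsv=cv2.cvtColor(c["img"],cv2.COLOR_RGB2HSV); m=fn(*[hsv[:,:,i].astype(int) for i in range(3)]).astype(np.uint8)*255
    if roi: k=np.zeros_like(m); x0,y0,x1,y1=roi; k[y0:y1,x0:x1]=1; m*=k
    out=[]
    for q in cv2.findContours(m,cv2.RETR_EXTERNAL,cv2.CHAIN_APPROX_NONE)[0]:
        if cv2.contourArea(q)>=amin:
            M=cv2.moments(q); out.append(dict(c=(M['m10']/M['m00'],M['m01']/M['m00']),a=M['m00'],box=cv2.boxPoints(cv2.minAreaRect(q)),q=q))
    return out
def rect(c,b,z):
    P=np.array([hit(c,p,z)[:2] for p in b['box']]); e=[P[1]-P[0],P[2]-P[1]]; l=[np.linalg.norm(v) for v in e]
    i=int(l[1]>l[0]); a=np.arctan2(e[i][1],e[i][0]); return P.mean(0),sorted(l),np.degrees((a+np.pi/2)%np.pi-np.pi/2)
def go(p,yaw=0):
    """tool-axes delta to world p; turn so the tool x axis is at -x rotated by yaw (deg, world ccw)"""
    o=ctrl.get_obs(); R=Ro.from_rotvec(o["ee_rot"]).as_matrix(); d=R.T@(np.asarray(p)-o["tcp_pos"])
    cur=np.arctan2(-R[1,0],-R[0,0]); w=(np.radians(yaw)-cur+np.pi/2)%np.pi-np.pi/2
    print("tool d",d.round(4),"turn",round(-w,3),"tcp",o["tcp_pos"].round(4),"t",round(o["t"],2),"cur yaw",round(np.degrees(cur),1),"tilt z",R[:,2].round(3),"j7",o["joint_pos"][6].round(2))
```

Run:
```python
from h import *
t=cam("top");s=cam("scene")
np.set_printoptions(suppress=True)
print("TOP grey")
for b in blobs(t,lambda h,s_,v:(s_<70)&(v>60),(120,180,520,370)): print(np.round(b['c'],1),b['a'],[np.round(x,4) for x in rect(t,b,0.013)[:2]],round(rect(t,b,.013)[2],1))
print("SCENE grey")
for b in blobs(s,lambda h,s_,v:(s_<70)&(v>60),(170,150,540,310)): print(np.round(b['c'],1),b['a'])
print("brass")
for n,c,r in(("t",t,(425,260,520,345)),("s",s,(170,140,260,200))):
    for b in blobs(c,lambda h,s_,v:(s_>120)&(v>110)&(h>14)&(h<32),r,20): print(n,np.round(b['c'],1),b['a'],hit(c,b['c'],.03).round(3), cv2.boundingRect(b['q']))
for n,p in(("sh",(262,321)),("wood",(300,350)),("btray",(155,325)),("dark",(445,290)),("br",(457,291))): print(n,cv2.cvtColor(t["img"],cv2.COLOR_RGB2HSV)[p[1],p[0]])
def up(c,x,y,w,h,k): return cv2.resize(c["img"][y:y+h,x:x+w,::-1],None,fx=k,fy=k,interpolation=cv2.INTER_CUBIC)
A=up(t,430,255,90,95,4);B=up(s,170,135,95,95,4);C=up(t,130,275,80,70,4)
H=380;pad=lambda i:cv2.copyMakeBorder(i,0,H-i.shape[0],0,0,cv2.BORDER_CONSTANT) if i.shape[0]<H else i[:H]
cv2.imwrite("pics/crop1.png",cv2.resize(np.hstack([pad(A),pad(B)]),(740,380)))
```

```text
TOP grey
[261.4 320.6] 191.5 [array([0.4442, 0.1276]), array([0.0302, 0.0371])] 11.8
[388.1 322.9] 381.0 [array([ 0.4295, -0.1592]), array([0.0305, 0.0715])] -16.7
[319.  327.4] 556.0 [array([ 0.4245, -0.0024]), array([0.0274, 0.1053])] -2.0
[168.4 307.7] 2593.0 [array([0.4811, 0.3398]), array([0.1017, 0.1438])] -86.2
[320.9 236. ] 10074.5 [array([ 0.641 , -0.0142]), array([0.1612, 0.4099])] -89.7
[462.6 200.8] 150.0 [array([ 0.7109, -0.36  ]), array([0.0203, 0.1226])] -83.0
[193.2 202.5] 316.0 [array([0.729 , 0.2874]), array([0.0472, 0.0478])] 88.0
[313.1 186. ] 1485.0 [array([0.7601, 0.0008]), array([0.0302, 0.2976])] 88.0
SCENE grey
[179.9 306. ] 106.0
[242.6 294.5] 840.5
[484.5 276.1] 2407.0
[396.4 230.5] 170.5
[348.1 207. ] 438.5
[302.9 247.4] 9765.0
[289.9 187.4] 290.5
brass
t [464.8 321.3] 114.5 [ 0.425 -0.328  0.03 ] (459, 315, 13, 13)
t [437.9 333.3] 122.0 [ 0.401 -0.266  0.03 ] (425, 309, 26, 36)
t [493.9 313.3] 116.0 [ 0.441 -0.395  0.03 ] (487, 307, 14, 13)
t [456.3 291. ] 211.0 [ 0.494 -0.315  0.03 ] (448, 283, 17, 17)
t [430.3 300.7] 96.5 [ 0.474 -0.255  0.03 ] (425, 283, 13, 29)
t [482.8 285. ] 64.0 [ 0.506 -0.377  0.03 ] (478, 281, 11, 9)
t [484.9 288.4] 915.5 [ 0.498 -0.38   0.03 ] (428, 260, 92, 85)
t [432.2 262.5] 22.0 [ 0.561 -0.266  0.03 ] (425, 260, 16, 10)
s [198.7 171.6] 66.0 [ 0.506 -0.37   0.03 ] (193, 164, 10, 17)
s [223.6 172.7] 199.0 [ 0.48  -0.314  0.03 ] (213, 161, 18, 27)
s [234.1 158.3] 98.5 [ 0.421 -0.325  0.03 ] (227, 149, 13, 21)
s [209.1 154.1] 98.0 [ 0.437 -0.391  0.03 ] (202, 145, 12, 21)
sh [ 50   6 128]
wood [ 17 119 146]
btray [ 50   7 109]
dark [ 16 164  87]
br [ 21 173 156]
```

View pics/crop1.png

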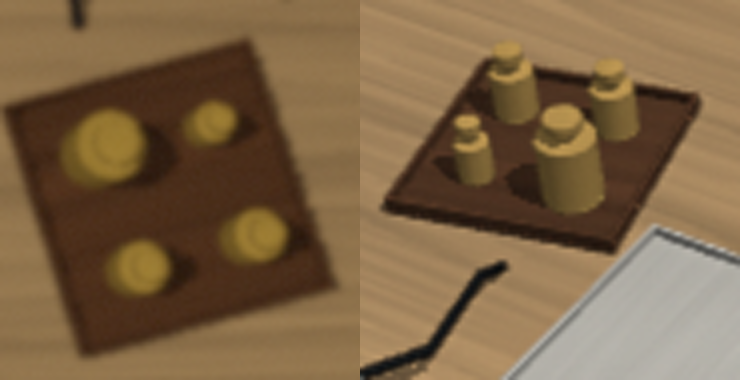

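The crop shows four well-spaced weights standing in a tray turned about 15°. The 500 is at top pixel (457,291) and the 100 at (483,285). Next I measure heights, the pans and the bar tray.

Run:
```python
from h import *
np.set_printoptions(suppress=True)
t=cam("top");s=cam("scene")
g=lambda h,s_,v:(s_<70)&(v>60)
T=blobs(t,g,(230,295,410,360)); S=blobs(s,g,(270,170,410,245))
T.sort(key=lambda b:b['a']);S.sort(key=lambda b:b['a'])
for a,b,n in zip(T,S,("short","med","long")):
    p,e=tri(t,a['c'],s,b['c']); print(n,p.round(4),"err",round(e,4),a['a'],b['a'])
br=lambda h,s_,v:(s_>120)&(v>110)&(h>14)&(h<32)
pt={"500":(456.3,291),"100":(482.8,285),"2a":(464.8,321.3),"2b":(493.9,313.3)}
ps={"500":(223.6,172.7),"100":(198.7,171.6),"2a":(234.1,158.3),"2b":(209.1,154.1)}
for k in pt: p,e=tri(t,pt[k],s,ps[k]); print(k,p.round(4),round(e,4))
# pans: top
for n,c,roi,L in(("top",t,(225,190,420,280),(120,130,140,150)),("scene",s,(195,185,405,305),(130,145,160))):
  for v0 in L:
    for b in blobs(c,lambda h,s_,v:(s_<60)&(v>v0),roi,800): print(n,v0,np.round(b['c'],1),b['a'],b['box'].round(1).tolist())
# tray
for b in blobs(t,lambda h,s_,v:(s_<70),(130,275,210,345),800): print(b['box'].round(1).tolist(),[np.round(x,4) for x in rect(t,b,0.009)])
for b in blobs(s,lambda h,s_,v:(s_<70),(435,245,535,310),800): print(b['box'].round(1).tolist(),np.round(b['c'],1))
for b in blobs(t,lambda h,s_,v:(s_>130)&(v<100),(425,260,520,345),800): print('wt',b['box'].round(1).tolist(),[np.round(x,4) for x in rect(t,b,0.012)])
A=cv2.resize(t["img"][275:345,130:210,::-1],None,fx=5,fy=5,interpolation=cv2.INTER_CUBIC)
B=cv2.resize(s["img"][245:310,440:530,::-1],None,fx=4,fy=4,interpolation=cv2.INTER_CUBIC)
B=cv2.copyMakeBorder(B,0,A.shape[0]-B.shape[0],0,0,cv2.BORDER_CONSTANT)
cv2.imwrite("pics/crop2.png",np.hstack([A,B]))
```

```text
short [0.4442 0.1287 0.0086] err 0.0014 192.5 170.0
med [ 0.429  -0.1589  0.008 ] err 0.0017 380.0 290.5
long [ 0.4245 -0.0023  0.0074] err 0.0004 558.0 439.5
500 [ 0.4909 -0.3096  0.04  ] 0.0073
100 [ 0.5045 -0.3748  0.0281] 0.005
2a [ 0.424  -0.3254  0.0328] 0.005
2b [ 0.4394 -0.3917  0.0324] 0.0056
top 120 [266.3 236.5] 3478.0 [[234.39999389648438, 204.5], [293.0, 202.6999969482422], [295.0, 268.8999938964844], [236.39999389648438, 270.70001220703125]]
top 120 [373.4 232.6] 3876.0 [[300.0, 203.3000030517578], [403.79998779296875, 197.60000610351562], [407.3999938964844, 263.29998779296875], [303.70001220703125, 269.0]]
top 130 [266.4 236.4] 3399.5 [[235.39999389648438, 204.6999969482422], [293.0, 202.6999969482422], [295.29998779296875, 268.6000061035156], [237.8000030517578, 270.70001220703125]]
top 130 [377.1 232.5] 3461.0 [[345.0, 200.8000030517578], [403.3999938964844, 197.5], [407.1000061035156, 263.20001220703125], [348.70001220703125, 266.5]]
top 140 [266.6 237. ] 3127.0 [[241.0, 269.0], [241.0, 203.0], [293.0, 203.0], [293.0, 269.0]]
top 140 [377.3 232.8] 3139.5 [[349.0, 2
[... 1225 characters left out ...]
1.8000030517578, 178.89999389648438], [289.8999938964844, 211.8000030517578], [244.1999969482422, 264.8999938964844]]
[[134.60000610351562, 288.8999938964844], [197.1999969482422, 282.29998779296875], [201.8000030517578, 326.29998779296875], [139.1999969482422, 332.8999938964844]] [array([0.4815, 0.341 ]), array([0.102 , 0.1446]), np.float64(-85.8784)]
[[444.0, 284.1000061035156], [455.79998779296875, 247.3000030517578], [523.2999877929688, 269.0], [511.5, 305.79998779296875]] [484.1 277. ]
wt [[430.0, 281.3999938964844], [494.5, 262.0], [513.7999877929688, 326.3999938964844], [449.29998779296875, 345.79998779296875]] [array([ 0.4666, -0.3528]), array([0.1518, 0.158 ]), np.float64(-75.3089)]
```

View pics/crop2.png

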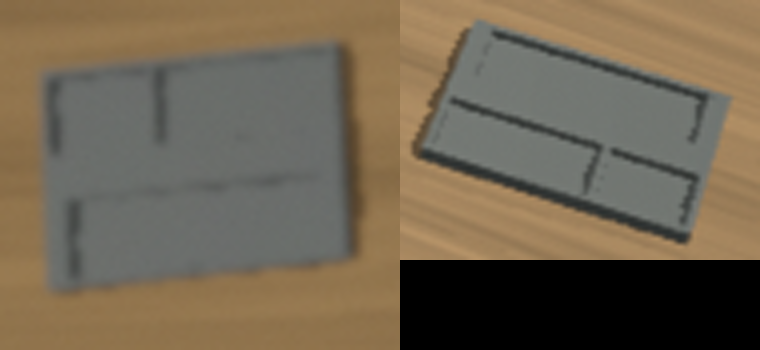

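The crop shows the bar tray turned a few degrees, with the short compartment at top left (+y, far row) and the long one in the near row. I triangulate its corners and the pan centres.

Run:
```python
from h import *
np.set_printoptions(suppress=True)
t=cam("top");s=cam("scene")
for n,a,b in(("panL",(266.4,236.5),(353.4,263.5)),("panR",(377.2,232.6),(248.,222.6))):
    p,e=tri(t,a,s,b); print(n,p.round(4),round(e,4),hit(t,a,.070).round(4),hit(s,b,.07).round(4))
tt=[(138.2,289.2),(197.6,283.2),(199.6,325.8),(139.6,332.8)]; ss=[(511.5,302.5),(444,281.5),(460,250),(522,268.7)]
P=[];
for a,b in zip(tt,ss):
    p,e=tri(t,a,s,b); P.append(hit(t,a,.009)); print(p.round(4),round(e,4),P[-1].round(4))
P=np.array(P); c=P.mean(0)[:2]; yv=(P[0]+P[3]-P[1]-P[2])[:2]; xv=(P[0]+P[1]-P[2]-P[3])[:2]
ya=np.degrees(np.arctan2(-yv[0],yv[1])); xa=np.degrees(np.arctan2(xv[1],xv[0])); print("centre",c,np.linalg.norm(yv)/2,np.linalg.norm(xv)/2,ya,xa)
a=np.radians(ya); R=np.array([[np.cos(a),-np.sin(a)],[np.sin(a),np.cos(a)]])
for n,l in(("long",(-.0285,0)),("med",(.0285,-.0245)),("short",(.0285,.042))): print(n,(c+R@l).round(4))
go([.4422,.128,.12],12)
```

```text
panL [0.6266 0.1104 0.0642] 0.003 [0.6259 0.1084 0.07  ] [0.6309 0.114  0.07  ]
panR [ 0.6274 -0.1401  0.0635] 0.0016 [ 0.6262 -0.1401  0.07  ] [ 0.6326 -0.1349  0.07  ]
[0.5255 0.4115 0.0106] 0.0015 [0.526  0.4113 0.009 ]
[0.5352 0.2751 0.0082] 0.0009 [0.5352 0.2745 0.009 ]
[0.4363 0.2714 0.0093] 0.0062 [0.4374 0.2685 0.009 ]
[0.4259 0.405  0.0099] 0.002 [0.4262 0.4043 0.009 ]
centre [0.48119789 0.33966604] 0.13669301870724573 0.09901749050835522 4.278012064253622 3.7583001456208756
long [0.4528 0.3375]
med [0.5114 0.3174]
short [0.5065 0.3837]
tool d [-0.3654 -0.37    0.1363] turn -0.581 tcp [0.2361 0.6055 0.2562] t 0.4 cur yaw -21.3 tilt z [-0. -0. -1.] j7 -0.06
```

Careful with the scale: shifts go in units of 100 mm. That gives: -0.03 m is -0.3, -0.023 m is -0.23.

```bash
python3 nudge.py '{"deltas": [[-0.3,-0.23,0,0,0.34],[-0.3,-0.23,0,0,0.34],[-0.3,-0.23,0,0,0.34],[-0.3,-0.23,0,0,0.34],[-0.3,-0.23,0,0,0.34]]}' 60; python3 nudge.py '{"deltas": [[-0.3,-0.23,0,0,0.34],[-0.3,-0.23,0.1,0,0.34],[-0.3,-0.23,0.3,0,0.34],[-0.3,-0.23,0.3,0,0.34],[-0.3,-0.23,0.3,0,0.34]]}'; python3 nudge.py '{"deltas": [[-0.3,-0.23,0.3,0,0.34],[-0.3,-0.23,0.3,0,0.34],[0,0,0.3,0,0.34],[0,0,0,0,0.34]]}'; python3 -c "
from h import *
go([.47,.22,.032],12)"
```

```text
t: 0.82
tcp_pos: [0.3348, 0.4423, 0.2564]
ee_rot: [0.58, 3.087, 0.001]
wrist_force: [0.6, 0.4, 0.3]
finger_gap: 0.344
finger_force: 0.0
t: 1.23
tcp_pos: [0.425, 0.2942, 0.1685]
ee_rot: [0.581, 3.086, 0.003]
wrist_force: [0.9, 0.1, -1.1]
finger_gap: 0.339
finger_force: 0.0
t: 1.57
tcp_pos: [0.4555, 0.2354, 0.0818]
ee_rot: [-0.587, -3.08, 0.011]
wrist_force: [-2.2, 0.1, -0.9]
finger_gap: 0.337
finger_force: 0.0
tool d [-0.0194 -0.0086  0.0498] turn -0.586 tcp [0.4555 0.2354 0.0818] t 1.57 cur yaw -21.6 tilt z [-0.008 -0.006 -1.   ] j7 0.71
```

```bash
python3 nudge.py '{"deltas": [[0,0,0.2,-0.12,0.34],[0,0,0.2,-0.12,0.34],[0,0,0.08,-0.12,0.34],[0,0,0,-0.12,0.34],[0,0,0,-0.11,0.34]]}'; for i in 1; do python3 nudge.py '{"deltas": [[0,0,0.03,0,0.34],[0,0,0,0,0.34]]}'; python3 nudge.py '{"deltas": [[0,0,0.03,0,0.34],[0,0,0,0,0.34]]}'; python3 nudge.py '{"deltas": [[0,0,0.03,0,0.34],[0,0,0,0,0.34]]}'; done | grep -E 'tcp|wrist'
```

```text
t: 1.98
tcp_pos: [0.4575, 0.2414, 0.0395]
ee_rot: [0.355, -3.121, -0.001]
wrist_force: [-0.3, 0.4, 0.7]
finger_gap: 0.337
finger_force: 0.0
tcp_pos: [0.458, 0.241, 0.0366]
wrist_force: [-0.3, 0.3, -0.3]
tcp_pos: [0.4578, 0.2402, 0.0329]
wrist_force: [-0.3, -0.4, -0.0]
tcp_pos: [0.4576, 0.2397, 0.0295]
wrist_force: [-0.4, 0.2, -0.3]
```

```bash
for i in 1; do python3 nudge.py '{"deltas": [[0,0,0.03,0,0.34],[0,0,0,0,0.34]]}'; python3 nudge.py '{"deltas": [[0,0,0.02,0,0.34],[0,0,0,0,0.34]]}';python3 nudge.py '{"deltas": [[0,0,0.02,0,0.34],[0,0,0,0,0.34]]}';  done | grep -E 'tcp|wrist'
```

```text
tcp_pos: [0.4576, 0.2396, 0.0263]
wrist_force: [-0.3, -0.6, 0.6]
tcp_pos: [0.458, 0.2398, 0.0248]
wrist_force: [0.3, -1.0, 0.9]
tcp_pos: [0.4581, 0.2399, 0.0246]
wrist_force: [-5.0, -3.3, 14.9]
```

Contact comes at TCP z 0.0247, so the tips sit 25 mm below the TCP at this opening too. On to the short bar.

```bash
python3 nudge.py '{"deltas": [[0,0,-0.25,0,0.6],[0,0,-0.15,0,0.6]]}'|grep tcp
python3 - <<'E'
from h import *
t=cam("top")
for b in blobs(t,lambda h,s_,v:(s_<70)&(v>60),(230,295,410,360)): print([np.round(x,4) for x in rect(t,b,0.013)],hit(t,b['c'],.01).round(4))
go([.444,.1285,.0315],12)
E
```

```text
tcp_pos: [0.4579, 0.2397, 0.0637]
[array([0.4444, 0.128 ]), array([0.0291, 0.0363]), np.float64(13.2978)] [0.4446 0.1282 0.01  ]
[array([ 0.429 , -0.1589]), array([0.0307, 0.0725]), np.float64(-17.3532)] [ 0.4289 -0.1591  0.01  ]
[array([ 0.4245, -0.0024]), array([0.0274, 0.1053]), np.float64(-2.0466)] [ 0.4244 -0.0026  0.01  ]
tool d [ 0.04   -0.1063  0.0348] turn 0.008 tcp [0.46   0.2408 0.0667] t 3.2 cur yaw 12.5 tilt z [ 0.005  0.003 -1.   ] j7 1.29
```

Scaled: 0.013 m is 0.13, -0.035 m is -0.35.

```bash
python3 nudge.py '{"deltas": [[0.13,-0.35,0,0,0.6],[0.13,-0.35,0,0,0.6],[0.13,-0.35,0,0,0.6],[0,0,0,0,0.6]]}' >/dev/null; python3 -c "
from h import *
go([.4442,.1283,.0315],13)"
```

```text
tool d [-0.0045  0.0064  0.0305] turn -0.017 tcp [0.4412 0.1212 0.062 ] t 3.53 cur yaw 12.0 tilt z [-0.003 -0.004 -1.   ] j7 1.48
```

Scaled: 0.008 m is 0.08.

```bash
python3 nudge.py '{"deltas": [[0,0,0.08,0,0.6],[0,0,0,0,0.6],[0,0,0,0,0.6]]}' >/dev/null; python3 -c "
from h import *
go([.4442,.1283,.0315],13)"
```

```text
tool d [-0.0016 -0.0021  0.0227] turn -0.007 tcp [0.4422 0.13   0.0542] t 3.78 cur yaw 12.6 tilt z [-0.001  0.    -1.   ] j7 1.48
```

Scaled: 0.011 m is 0.11, -0.002 m is -0.02.

```bash
python3 nudge.py '{"deltas": [[-0.01,-0.02,0.11,0,0.6],[0,0,0.11,0,0.6],[0,0,0,0,0.6]]}'|grep -E "tcp|wrist"; python3 nudge.py '{"deltas": [[0,0,0,0,0.1],[0,0,0,0,0.1],[0,0,0,0,0.1],[0,0,0,0,0.1]]}'; python3 nudge.py '{"deltas": [[0,0,-0.2,0,0.1],[0,0,-0.4,0,0.1],[0,0,-0.4,0,0.1],[0,0,0,0,0.1]]}';python3 -c "
from h import *
go([.668,.145,.116],0)"
```

```text
tcp_pos: [0.4426, 0.1274, 0.0305]
wrist_force: [-0.7, -0.0, 0.2]
t: 4.37
tcp_pos: [0.4443, 0.1273, 0.0331]
ee_rot: [-0.342, 3.122, 0.0]
wrist_force: [0.9, 0.3, 0.1]
finger_gap: 0.3
finger_force: 59.0
t: 4.7
tcp_pos: [0.4489, 0.1287, 0.1404]
ee_rot: [-0.34, 3.11, 0.006]
wrist_force: [1.8, 0.5, -0.5]
finger_gap: 0.301
finger_force: 59.3
tool d [-0.2171 -0.0315  0.0273] turn 0.218 tcp [0.4489 0.1287 0.1404] t 4.7 cur yaw 12.5 tilt z [ 0.013  0.006 -1.   ] j7 1.46
```

```bash
python3 nudge.py '{"deltas": [[-0.366,-0.065,0,0,0.1],[-0.366,-0.065,0,0,0.1],[-0.366,-0.065,0,0,0.1],[-0.366,-0.065,0,0,0.1],[-0.366,-0.065,0,0,0.1]]}'>/dev/null; python3 nudge.py '{"deltas": [[-0.366,-0.065,0,0,0.1],[0,0,0,0.11,0.1],[0,0,0.1,0.11,0.1],[0,0,0,0,0.1],[0,0,0,0,0.1]]}';python3 -c "
from h import *
go([.672,.138,.100],0)"
```

```text
t: 5.53
tcp_pos: [0.6661, 0.1365, 0.1217]
ee_rot: [0.002, -3.14, 0.001]
wrist_force: [-0.6, -1.4, -2.3]
finger_gap: 0.298
finger_force: 59.3
tool d [-0.006   0.0015  0.0217] turn 0.001 tcp [0.6661 0.1365 0.1217] t 5.53 cur yaw 0.1 tilt z [-0.002 -0.001 -1.   ] j7 1.43
```

```bash
python3 nudge.py '{"deltas": [[-0.06,0.015,0.1,0,0.1],[0,0,0.1,0,0.1],[0,0,0.02,0,0.1],[0,0,0,0,0.1]]}'|grep -E "tcp|wrist"; python3 nudge.py '{"deltas": [[0,0,0,0,0.42],[0,0,0,0,0.42],[0,0,0,0,0.42],[0,0,-0.3,0,0.42],[0,0,-0.3,0,0.42]]}'; python3 -c "
from h import *
go([.434,-.0025,.0315],-2)"
```

```text
tcp_pos: [0.6718, 0.138, 0.0994]
wrist_force: [0.1, -0.8, -1.0]
t: 6.28
tcp_pos: [0.6714, 0.1378, 0.1597]
ee_rot: [-0.003, -3.137, 0.002]
wrist_force: [1.4, -0.3, -0.5]
finger_gap: 0.421
finger_force: 0.0
tool d [ 0.2366 -0.1405  0.1293] turn 0.033 tcp [0.6714 0.1378 0.1597] t 6.28 cur yaw -0.1 tilt z [-0.004 -0.001 -1.   ] j7 1.42
```

```bash
python3 nudge.py '{"deltas": [[0.34,-0.2,0,0,0.6],[0.34,-0.2,0,0,0.6],[0.34,-0.2,0,0,0.6],[0.34,-0.2,0,0,0.6],[0.34,-0.2,0,0,0.6]]}'>/dev/null; python3 nudge.py '{"deltas": [[0.34,-0.2,0.2,0.033,0.6],[0.33,-0.2,0.3,0,0.6],[0,0,0.3,0,0.6],[0,0,0,0,0.6],[0,0,0,0,0.6]]}'|grep -E "tcp|rot";python3 - <<'E'
from h import *
t=cam("top")
for b in blobs(t,lambda h,s_,v:(s_<70)&(v>60),(230,295,410,360)): print([np.round(x,4) for x in rect(t,b,0.013)])
go([.434,-.0025,.0315],-2)
cv2.imwrite("pics/t1.png",t["img"][180:380,120:520,::-1])
E
```

```text
tcp_pos: [0.4417, 0.0035, 0.0866]
ee_rot: [-0.055, -3.141, -0.0]
[array([ 0.429 , -0.1592]), array([0.0302, 0.0714]), np.float64(-17.3584)]
tool d [ 0.0093 -0.0067  0.0563] turn 0.001 tcp [0.4434 0.0039 0.0878] t 7.17 cur yaw -2.0 tilt z [ 0.002  0.    -1.   ] j7 1.48
```

View pics/t1.png

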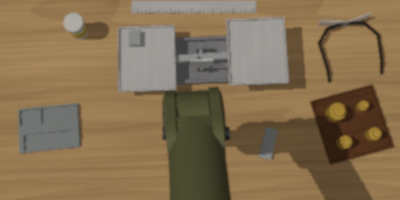

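The short bar lies in the left pan (crop 134,38), the medium bar hasn't moved, and the long one is under the arm.

Scaled: 0.02 m is 0.2, 0.016 m is 0.16.

```bash
python3 nudge.py '{"deltas": [[0.093,-0.067,0.16,0,0.6],[0,0,0.2,0,0.6],[0,0,0.2,0,0.6],[0,0,0,0,0.6],[0,0,0,0,0.6]]}'|grep -E "tcp|wrist"; python3 nudge.py '{"deltas": [[0,0,0,0,0.1],[0,0,0,0,0.1],[0,0,0,0,0.1],[0,0,0,0,0.1]]}'; python3 nudge.py '{"deltas": [[0,0,-0.2,0,0.1],[0,0,-0.4,0,0.1],[0,0,-0.4,0,0.1],[0,0,0,0,0.1]]}';python3 -c "
from h import *
go([.637,.080,.14],0)"
```

```text
tcp_pos: [0.4339, -0.0025, 0.0314]
wrist_force: [-0.1, -0.1, -0.3]
t: 7.92
tcp_pos: [0.4343, -0.0025, 0.0325]
ee_rot: [0.054, 3.138, 0.002]
wrist_force: [-0.3, 0.9, 5.8]
finger_gap: 0.3
finger_force: 58.8
t: 8.25
tcp_pos: [0.4377, -0.0026, 0.1384]
ee_rot: [0.055, 3.127, 0.005]
wrist_force: [2.0, 0.2, -2.2]
finger_gap: 0.297
finger_force: 60.3
tool d [-0.1963  0.0895  0.0014] turn -0.035 tcp [ 0.4377 -0.0026  0.1384] t 8.25 cur yaw -2.0 tilt z [ 0.014  0.003 -1.   ] j7 1.46
```

```bash
python3 nudge.py '{"deltas": [[-0.33,0.15,-0.04,0,0.1],[-0.33,0.15,-0.04,0,0.1],[-0.33,0.15,0,0,0.1],[-0.33,0.15,0,0,0.1],[-0.33,0.15,0,0,0.1]]}'>/dev/null; python3 nudge.py '{"deltas": [[-0.313,0.145,0.2,-0.035,0.1],[0,0,0.2,0,0.1],[0,0,0,0,0.1],[0,0,0,0,0.1]]}'|grep tcp;python3 - <<'E'
from h import *
s=cam("scene")
go([.637,.080,.085],0)
cv2.imwrite("pics/s1.png",cv2.resize(s["img"][150:320,180:420,::-1],None,fx=3,fy=3))
E
```

```text
tcp_pos: [0.6303, 0.0795, 0.0968]
tool d [-0.0058  0.0008  0.0135] turn -0.0 tcp [0.6312 0.0793 0.0985] t 9.05 cur yaw -0.0 tilt z [-0.001 -0.001 -1.   ] j7 1.52
```

View pics/s1.png

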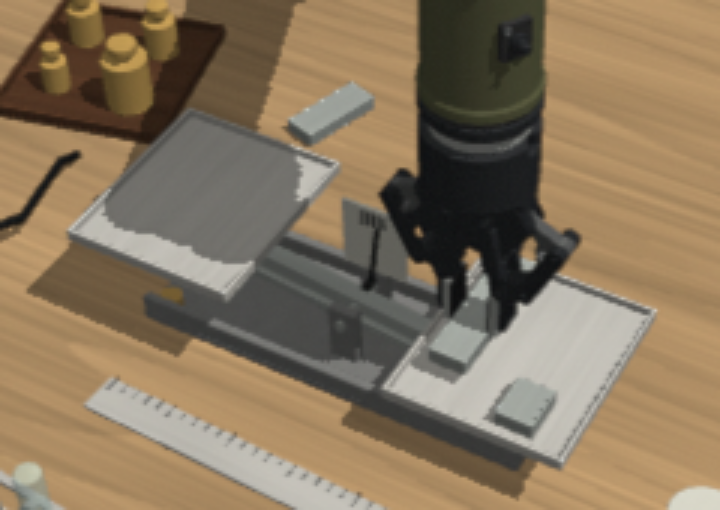

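The left pan is down on its stop. The long bar hangs clear above it, beside the short bar.

```bash
python3 nudge.py '{"deltas": [[-0.058,0.008,0.08,0,0.1],[0,0,0.055,0,0.1],[0,0,0,0,0.1]]}'|grep -E "tcp|wrist"; python3 nudge.py '{"deltas": [[0,0,0,0,0.42],[0,0,0,0,0.42],[0,0,0,0,0.42],[0,0,-0.35,0,0.42],[0,0,-0.4,0,0.42]]}'; python3 -c "
from h import *
go([.435,-.1610,.0315],-17)"
```

```text
tcp_pos: [0.6371, 0.0803, 0.0847]
wrist_force: [-0.8, 0.2, -3.2]
t: 9.72
tcp_pos: [0.6352, 0.0803, 0.158]
ee_rot: [0.0, -3.135, 0.002]
wrist_force: [1.4, -0.2, 0.1]
finger_gap: 0.42
finger_force: 0.0
tool d [ 0.1995 -0.2411  0.1281] turn 0.297 tcp [0.6352 0.0803 0.158 ] t 9.72 cur yaw 0.0 tilt z [-0.006 -0.001 -1.   ] j7 1.5
```

```bash
python3 nudge.py '{"deltas": [[0.258,-0.3,0,0,0.42],[0.258,-0.3,0,0,0.5],[0.258,-0.3,0,0,0.6],[0.258,-0.3,0,0,0.6],[0.258,-0.3,0,0,0.6]]}'>/dev/null; python3 nudge.py '{"deltas": [[0.258,-0.3,0,0,0.6],[0.258,-0.3,0,0,0.6],[0.258,-0.3,0.2,0,0.6],[0,0,0.3,0.12,0.6],[0,0,0.2,0.12,0.6]]}'>/dev/null; python3 nudge.py '{"deltas": [[0,0,0,0.06,0.6],[0,0,0,0,0.6],[0,0,0,0,0.6]]}'|grep tcp;python3 - <<'E'
from h import *
s=cam("scene")
for b in blobs(s,lambda h,s_,v:(s_<70)&(v>60),(270,170,310,200)): print([np.round(x,4) for x in rect(s,b,0.009)])
go([.429,-.159,.0315],-17.3)
E
```

```text
tcp_pos: [0.4333, -0.1579, 0.0918]
[array([ 0.4292, -0.1572]), array([0.0419, 0.0832]), np.float64(-16.8209)]
tool d [ 0.0042 -0.0025  0.0606] turn 0.004 tcp [ 0.4336 -0.1579  0.0921] t 10.85 cur yaw -17.1 tilt z [ 0.002 -0.    -1.   ] j7 1.61
```

Scaled: 0.02 m is 0.2, 0.0042 m is 0.042.

```bash
python3 nudge.py '{"deltas": [[0.042,-0.025,0.2,0,0.6],[0,0,0.2,0,0.6],[0,0,0.2,0,0.6],[0,0,0,0,0.6],[0,0,0,0,0.6]]}'|grep -E "tcp|wrist"; python3 nudge.py '{"deltas": [[0,0,0,0,0.1],[0,0,0,0,0.1],[0,0,0,0,0.1],[0,0,0,0,0.1]]}'; python3 nudge.py '{"deltas": [[0,0,-0.3,0,0.1],[0,0,-0.4,0,0.1],[0,0,-0.4,0,0.1],[0,0,-0.1,0,0.1]]}';python3 -c "
from h import *
go([.597,.138,.15],0)"
```

```text
tcp_pos: [0.4279, -0.1588, 0.0314]
wrist_force: [0.4, -0.0, -0.1]
t: 11.6
tcp_pos: [0.4294, -0.1591, 0.033]
ee_rot: [0.468, 3.103, 0.001]
wrist_force: [-1.6, -0.0, 6.3]
finger_gap: 0.302
finger_force: 58.7
t: 11.93
tcp_pos: [0.4315, -0.1602, 0.1578]
ee_rot: [0.468, 3.095, 0.001]
wrist_force: [1.8, -1.0, -2.0]
finger_gap: 0.296
finger_force: 60.2
tool d [-0.0699  0.3338  0.0094] turn -0.3 tcp [ 0.4315 -0.1602  0.1578] t 11.93 cur yaw -17.2 tilt z [ 0.011 -0.001 -1.   ] j7 1.56
```

```bash
python3 nudge.py '{"deltas": [[-0.078,0.371,0,0,0.1],[-0.078,0.371,0,0,0.1],[-0.078,0.371,0,0,0.1],[-0.078,0.371,0,0,0.1],[-0.078,0.371,0,0,0.1]]}'>/dev/null; python3 nudge.py '{"deltas": [[-0.078,0.371,0,0,0.1],[-0.078,0.371,0,0,0.1],[-0.078,0.371,0,0,0.1],[-0.078,0.371,0,0,0.1],[0,0,0.2,-0.1,0.1]]}'>/dev/null; python3 nudge.py '{"deltas": [[0,0,0.2,-0.1,0.1],[0,0,0.1,-0.1,0.1],[0,0,0,0,0.1],[0,0,0,0,0.1]]}'|grep tcp;python3 -c "
from h import *
go([.597,.138,.085],0)"
```

```text
tcp_pos: [0.5932, 0.1393, 0.1008]
tool d [-0.0038 -0.0013  0.0158] turn -0.002 tcp [0.5932 0.1393 0.1008] t 13.1 cur yaw -0.1 tilt z [-0.001 -0.    -1.   ] j7 1.37
```

```bash
python3 nudge.py '{"deltas": [[-0.038,-0.013,0.08,0,0.1],[0,0,0.08,0,0.1],[0,0,0,0,0.1]]}'|grep -E "tcp|wrist"; python3 nudge.py '{"deltas": [[0,0,0,0,0.42],[0,0,0,0,0.42],[0,0,0,0,0.42],[0,0,-0.35,0,0.42],[0,0,-0.4,0,0.42]]}'|grep -E "tcp|gap"; python3 -c "
from h import *
go([.491,-.31,.15],-17)"
```

```text
tcp_pos: [0.5972, 0.1376, 0.0842]
wrist_force: [-0.7, -0.4, -1.5]
tcp_pos: [0.5951, 0.1377, 0.1582]
finger_gap: 0.425
tool d [ 0.1041 -0.4476  0.0098] turn 0.297 tcp [0.5951 0.1377 0.1582] t 13.77 cur yaw 0.0 tilt z [-0.006 -0.002 -1.   ] j7 1.36
```

Run:
```python
from h import *
t=cam("top");s=cam("scene")
for n,a,b,z in(("500",(459.1,291.6),(220.1,164.1),.065),("100",(484.1,284.6),(196.4,165.1),.047)):
    p,e=tri(t,a,s,b); print(n,p.round(4),round(e,4),hit(t,a,z).round(4),hit(s,b,z).round(4))
# full silhouette, looser mask
for n,c,r in(("t",t,(442,275,502,330)),("s",s,(188,140,245,192))):
    for v0 in(70,90):
      for b in blobs(c,lambda h,s_,v:(s_>110)&(v>v0)&(h>18)&(h<34),r,40): print(n,v0,np.round(b['c'],1),b['a'],cv2.boundingRect(b['q']),np.round(cv2.minEnclosingCircle(b['q'])[0],1))
go([.52,-.25,.15],-17)
```

```text
500 [ 0.4884 -0.3137  0.0618] 0.0002 [ 0.4879 -0.3128  0.065 ] [ 0.4915 -0.311   0.065 ]
100 [ 0.5042 -0.3748  0.047 ] 0.0007 [ 0.504  -0.3745  0.047 ] [ 0.5043 -0.3752  0.047 ]
t 70 [464.4 321.7] 149.0 (457, 315, 16, 14) [464.4 321.9]
t 70 [493.3 313.6] 158.0 (485, 307, 17, 14) [493.1 313.4]
t 70 [455.7 291.7] 273.0 (445, 282, 22, 20) [455.5 291.5]
t 70 [482.3 285.5] 92.5 (476, 280, 13, 12) [482.1 285.2]
t 90 [464.4 321.6] 148.0 (457, 315, 16, 14) [464.4 321.9]
t 90 [493.2 313.6] 157.5 (485, 307, 17, 14) [493. 313.]
t 90 [455.6 291.7] 271.0 (445, 282, 21, 20) [455.3 291.6]
t 90 [482.3 285.5] 92.5 (476, 280, 13, 12) [482.1 285.2]
s 70 [197.8 172.5] 105.5 (194, 164, 9, 17) [197.5 172. ]
s 70 [225.5 169.9] 484.5 (214, 150, 25, 38) [226.  168.5]
s 70 [207.8 155.8] 159.0 (202, 145, 13, 21) [208.  155.1]
s 90 [198.  172.2] 96.0 (194, 164, 9, 17) [197.5 172. ]
s 90 [222.5 174.2] 284.5 (214, 161, 17, 27) [222.2 174.3]
s 90 [233.4 159.5] 140.5 (228, 150, 11, 20) [232.5 159.5]
s 90 [208.2 155.5] 143.5 (202, 145, 13, 21) [208.5 155. ]
tool d [ 0.0821 -0.3892  0.0154] turn 0.297 tcp [0.6019 0.1391 0.168 ] t 13.87 cur yaw -0.0 tilt z [ 0.013  0.004 -1.   ] j7 1.36
```

Careful with the scale: shifts go in units of 100 mm. That gives: -0.0376 m is -0.376, 0.0089 m is 0.089.

```bash
python3 nudge.py '{"deltas": [[0.089,-0.376,0,0,0.62],[0.089,-0.376,0,0,0.62],[0.089,-0.376,0,0,0.62],[0.089,-0.376,0,0,0.62],[0.089,-0.376,0,0,0.62]]}'>/dev/null; python3 nudge.py '{"deltas": [[0.089,-0.376,0,0,0.62],[0.089,-0.376,0,0,0.62],[0.089,-0.376,0,0,0.62],[0.089,-0.376,0,0,0.62],[0.089,-0.376,0,0,0.62]]}'>/dev/null; python3 nudge.py '{"deltas": [[0.089,-0.376,0,0,0.62],[0.089,-0.376,0.2,0,0.62],[0,0,0,0,0.62],[0,0,0,0,0.62],[0,0,0,0,0.62]]}'|grep -E 'tcp|rot';python3 -c "
from h import *
go([.4885,-.3133,.047],0)"
```

```text
tcp_pos: [0.4914, -0.3113, 0.1412]
ee_rot: [0.0, 3.141, 0.001]
tool d [ 0.003  -0.0021  0.0942] turn -0.0 tcp [ 0.4914 -0.3113  0.1412] t 15.12 cur yaw -0.0 tilt z [ 0.001  0.    -1.   ] j7 2.22
```

Scaled: 0.035 m is 0.35, 0.025 m is 0.25.

```bash
python3 nudge.py '{"deltas": [[0.03,-0.021,0.24,0,0.62],[0,0,0.35,0,0.62],[0,0,0.25,0,0.62],[0,0,0.1,0,0.62],[0,0,0,0,0.62]]}'|grep -E "tcp|wrist"; python3 nudge.py '{"deltas": [[0,0,0,0,0.2],[0,0,0,0,0.2],[0,0,0,0,0.2],[0,0,0,0,0.2]]}' 60; python3 nudge.py '{"deltas": [[0,0,-0.3,0,0.2],[0,0,-0.4,0,0.2],[0,0,-0.4,0,0.2],[0,0,-0.3,0,0.2],[0,0,0,0,0.2]]}';python3 -c "
from h import *
go([.627,-.125,.18],0)"
```

```text
tcp_pos: [0.4876, -0.311, 0.0449]
wrist_force: [-0.4, 0.2, 0.2]
t: 15.87
tcp_pos: [0.4895, -0.3137, 0.0487]
ee_rot: [-0.001, 3.138, -0.001]
wrist_force: [0.8, 1.2, 3.2]
finger_gap: 0.42
finger_force: 60.7
t: 16.28
tcp_pos: [0.4911, -0.3163, 0.1945]
ee_rot: [0.001, 3.13, -0.008]
wrist_force: [1.6, -0.9, -3.0]
finger_gap: 0.419
finger_force: 62.3
tool d [-0.1356  0.1914  0.0152] turn -0.0 tcp [ 0.4911 -0.3163  0.1945] t 16.28 cur yaw -0.0 tilt z [ 0.012 -0.005 -1.   ] j7 2.2
```

```bash
python3 nudge.py '{"deltas": [[-0.234,0.259,0,0,0.2],[-0.234,0.259,0,0,0.2],[-0.234,0.259,0,0,0.2],[-0.234,0.259,0,0,0.2],[-0.234,0.259,0,0,0.2]]}'>/dev/null;python3 nudge.py '{"deltas": [[-0.234,0.259,0,0,0.2],[-0.234,0.259,0.2,0,0.2],[0,0,0.2,0,0.2],[0,0,0,0,0.2],[0,0,0,0,0.2]]}'|grep tcp;python3 - <<'E'
from h import *
s=cam("scene"); t=cam("top")
go([.655,-.135,.1265],0)
cv2.imwrite("pics/s2.png",np.vstack([cv2.resize(s["img"][130:310,170:420,::-1],(750,540)),]))
E
```

```text
tcp_pos: [0.6499, -0.1319, 0.1439]
tool d [-0.0037 -0.0009  0.0207] turn -0.002 tcp [ 0.6513 -0.1341  0.1472] t 17.22 cur yaw -0.1 tilt z [-0.    -0.001 -1.   ] j7 1.87
```

View pics/s2.png

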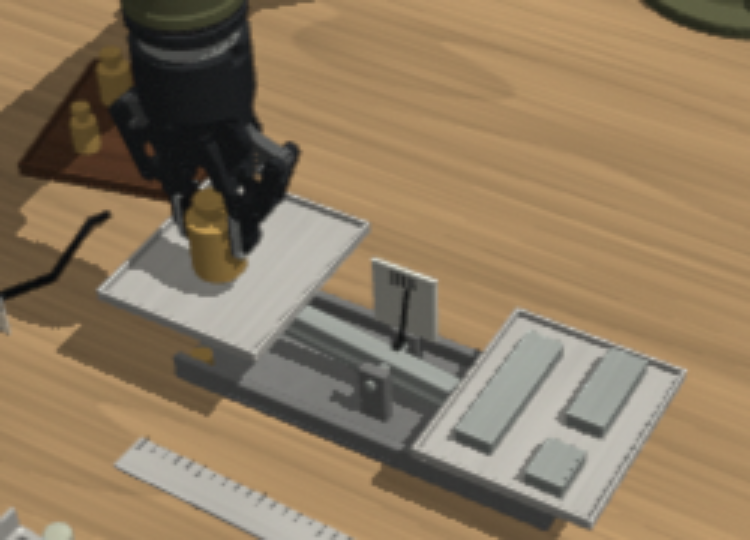

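The three bars lie flat in the left pan, and the upright 500 g weight hangs over the raised right pan.

```bash
python3 nudge.py '{"deltas": [[-0.037,-0.009,0.1,0,0.2],[0,0,0.08,0,0.2],[0,0,0,0,0.2],[0,0,0,0,0.2]]}'|grep -E "tcp|wrist"; python3 nudge.py '{"deltas": [[0,0,0.02,0,0.2],[0,0,0,0,0.2]]}'|grep -E "tcp|wrist"
```

```text
tcp_pos: [0.6548, -0.1334, 0.1282]
wrist_force: [-0.1, -0.6, -5.6]
tcp_pos: [0.6555, -0.1333, 0.127]
wrist_force: [0.1, -0.1, -4.9]
```

Scaled: 0.002 m is 0.02.

```bash
python3 nudge.py '{"deltas": [[0,0,0.02,0,0.2],[0,0,0,0,0.2]]}'|grep -E "tcp|wrist"; python3 nudge.py '{"deltas": [[0,0,0,0,0.56],[0,0,0,0,0.56],[0,0,0,0,0.56],[0,0,-0.3,0,0.56],[0,0,-0.3,0,0.56]]}'|grep -E "tcp|wrist|gap";python3 -c "
from h import *
go([.5042,-.3748,.15],0)"
```

```text
tcp_pos: [0.6559, -0.1332, 0.1256]
wrist_force: [-1.0, -0.3, -0.3]
tcp_pos: [0.6543, -0.1328, 0.184]
wrist_force: [-0.0, -0.5, 0.1]
finger_gap: 0.555
tool d [ 0.1501 -0.242   0.0345] turn 0.0 tcp [ 0.6543 -0.1328  0.184 ] t 18.3 cur yaw 0.0 tilt z [-0.004  0.    -1.   ] j7 1.86
```

Scaled: -0.0302 m is -0.302, 0.0188 m is 0.188.

```bash
python3 nudge.py '{"deltas": [[0.188,-0.302,0,0,0.5],[0.188,-0.302,0,0,0.5],[0.188,-0.302,0,0,0.5],[0.188,-0.302,0,0,0.5],[0.188,-0.302,0,0,0.5]]}'>/dev/null;python3 nudge.py '{"deltas": [[0.188,-0.302,0.3,0,0.5],[0.188,-0.302,0.3,0,0.5],[0.188,-0.302,0.3,0,0.5],[0,0,0,0,0.5],[0,0,0,0,0.5]]}'|grep tcp;python3 nudge.py '{"deltas": [[0,0,0,0,0.5],[0,0,0,0,0.5]]}'>/dev/null;python3 -c "
from h import *
go([.5042,-.3748,.042],0)"
```

```text
tcp_pos: [0.5081, -0.3675, 0.103]
tool d [ 0.009  -0.0104  0.0635] turn 0.002 tcp [ 0.513  -0.3644  0.1055] t 19.3 cur yaw 0.1 tilt z [ 0.003 -0.    -1.   ] j7 2.32
```

Scaled: -0.008 m is -0.08, 0.006 m is 0.06.

```bash
python3 nudge.py '{"deltas": [[0.06,-0.08,0.03,0,0.5],[0,0,0,0,0.5],[0,0,0,0,0.5]]}'>/dev/null;python3 -c "
from h import *
go([.5042,-.3748,.042],0)"
```

```text
tool d [ 0.0008 -0.001   0.0598] turn -0.0 tcp [ 0.5049 -0.3737  0.1018] t 19.55 cur yaw -0.0 tilt z [ 0.    -0.001 -1.   ] j7 2.34
```

```bash
python3 nudge.py '{"deltas": [[0.008,-0.01,0.3,0,0.5],[0,0,0.2,0,0.5],[0,0,0.1,0,0.5],[0,0,0,0,0.5]]}'|grep -E "tcp|wrist"; python3 nudge.py '{"deltas": [[0,0,0,0,0.1],[0,0,0,0,0.1],[0,0,0,0,0.1],[0,0,0,0,0.1]]}' 50; python3 nudge.py '{"deltas": [[0,0,-0.3,0,0.1],[0,0,-0.4,0,0.1],[0,0,-0.4,0,0.1],[0,0,-0.3,0,0.1],[0,0,0,0,0.1]]}';python3 -c "
from h import *
go([.588,-.145,.18],0)"
```

```text
tcp_pos: [0.503, -0.3728, 0.0389]
wrist_force: [-0.7, -0.1, -0.2]
t: 20.22
tcp_pos: [0.5051, -0.3749, 0.0428]
ee_rot: [-0.0, 3.139, -0.002]
wrist_force: [0.5, -0.9, 1.8]
finger_gap: 0.228
finger_force: 49.1
t: 20.63
tcp_pos: [0.5074, -0.3773, 0.1899]
ee_rot: [0.0, 3.13, -0.01]
wrist_force: [1.0, -0.9, -0.7]
finger_gap: 0.227
finger_force: 49.2
tool d [-0.0805  0.2323  0.0093] turn -0.0 tcp [ 0.5074 -0.3773  0.1899] t 20.63 cur yaw -0.0 tilt z [ 0.012 -0.007 -1.   ] j7 2.31
```

```bash
python3 nudge.py '{"deltas": [[-0.115,0.332,0,0,0.1],[-0.115,0.332,0,0,0.1],[-0.115,0.332,0,0,0.1],[-0.115,0.332,0,0,0.1],[-0.115,0.332,0,0,0.1]]}'>/dev/null;python3 nudge.py '{"deltas": [[-0.115,0.332,0.1,0,0.1],[-0.115,0.332,0.2,0,0.1],[0,0,0.2,0,0.1],[0,0,0,0,0.1],[0,0,0,0,0.1]]}'|grep tcp;python3 nudge.py '{"deltas": [[0,0,0,0,0.1]]}'>/dev/null;python3 -c "
from h import *
go([.588,-.145,.1205],0)"
```

```text
tcp_pos: [0.5837, -0.1419, 0.1305]
tool d [-0.0032 -0.0012  0.0119] turn -0.002 tcp [ 0.5848 -0.1438  0.1324] t 21.55 cur yaw -0.1 tilt z [ 0.001 -0.001 -1.   ] j7 1.88
```

Scaled: 0.006 m is 0.06, 0.004 m is 0.04.

```bash
python3 nudge.py '{"deltas": [[-0.03,-0.01,0.06,0,0.1],[0,0,0.04,0,0.1],[0,0,0,0,0.1],[0,0,0,0,0.1]]}'|grep -E "tcp|wrist"; python3 nudge.py '{"deltas": [[0,0,0.02,0,0.1],[0,0,0,0,0.1]]}'|grep -E "tcp|wrist"; python3 nudge.py '{"deltas": [[0,0,0.02,0,0.1],[0,0,0,0,0.1]]}'|grep -E "tcp|wrist"
```

```text
tcp_pos: [0.5875, -0.1436, 0.1213]
wrist_force: [0.6, 0.4, -0.5]
tcp_pos: [0.5877, -0.1431, 0.1193]
wrist_force: [-0.1, 0.1, -1.3]
tcp_pos: [0.5876, -0.1429, 0.1172]
wrist_force: [-0.6, 0.5, -1.1]
```

Scaled: 0.003 m is 0.03, 0.002 m is 0.02.

```bash
python3 nudge.py '{"deltas": [[0,0,0.03,0,0.1],[0,0,0.03,0,0.1],[0,0,0.03,0,0.1],[0,0,0.02,0,0.1],[0,0,0,0,0.1]]}'|grep -E "tcp|wrist"; python3 nudge.py '{"deltas": [[0,0,0,0,0.36],[0,0,0,0,0.36],[0,0,0,0,0.36],[0,0,0,0,0.36]]}'|grep -E "tcp|wrist|gap";python3 nudge.py '{"deltas": [[0,0,-0.2,0,0.36],[0,0,-0.3,0,0.36],[0,0,-0.4,0,0.36],[0,0,-0.4,0,0.36]]}'|grep -E "tcp|wrist|gap"
```

```text
tcp_pos: [0.5873, -0.1428, 0.1056]
wrist_force: [-0.3, -0.5, -0.4]
tcp_pos: [0.5879, -0.1428, 0.1066]
wrist_force: [-0.3, 0.0, -1.1]
finger_gap: 0.362
tcp_pos: [0.5869, -0.1428, 0.2372]
wrist_force: [1.8, -0.7, -0.1]
finger_gap: 0.36
```

Scaled: 0.03 m is 0.3.

```bash
python3 nudge.py '{"deltas": [[0.3,0,0,0,0.36],[0.3,0,0,0,0.36],[0.3,0,0,0,0.36],[0.3,0,0,0,0.36],[0,0,0,0,0.36]]}' >/dev/null;python3 nudge.py '{"deltas": [[0,0,0,0,0.36],[0,0,0,0,0.36],[0,0,0,0,0.36],[0,0,0,0,0.36],[0,0,0,0,0.36]]}' >/dev/null; python3 nudge.py '{"deltas": [[0,0,0,0,0.36],[0,0,0,0,0.36],[0,0,0,0,0.36],[0,0,0,0,0.36],[0,0,0,0,0.36]]}' |grep t:
python3 - <<'E'
from h import *
s=cam("scene");t=cam("top")
cv2.imwrite("pics/s3.png",np.hstack([cv2.resize(s["img"][170:310,200:410,::-1],(630,420)),cv2.resize(s["img"][215:245,288:318,::-1],(160,420))]))
E
```

```text
t: 24.55
ee_rot: [0.0, -3.142, -0.0]
```

View pics/s3.png

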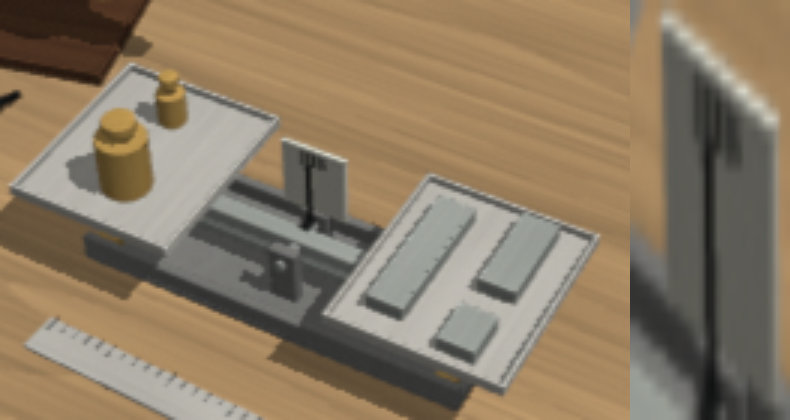

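The 500 and 100 g weights stand in the right pan, the bars are in the left, and the beam looks level. I compare with the unloaded picture, then let it rest.

```bash
for k in 1; do python3 nudge.py '{"deltas": [[0,0,0,0,0.36],[0,0,0,0,0.36],[0,0,0,0,0.36],[0,0,0,0,0.36],[0,0,0,0,0.36]]}'; python3 nudge.py '{"deltas": [[0,0,0,0,0.36],[0,0,0,0,0.36],[0,0,0,0,0.36],[0,0,0,0,0.36],[0,0,0,0,0.36]]}'; python3 nudge.py '{"deltas": [[0,0,0,0,0.36],[0,0,0,0,0.36],[0,0,0,0,0.36],[0,0,0,0,0.36],[0,0,0,0,0.36]]}'; python3 nudge.py '{"deltas": [[0,0,0,0,0.36],[0,0,0,0,0.36],[0,0,0,0,0.36],[0,0,0,0,0.36],[0,0,0,0,0.36]]}'; python3 nudge.py '{"deltas": [[0,0,0,0,0.36],[0,0,0,0,0.36],[0,0,0,0,0.36],[0,0,0,0,0.36],[0,0,0,0,0.36]]}'; python3 nudge.py '{"deltas": [[0,0,0,0,0.36],[0,0,0,0,0.36],[0,0,0,0,0.36],[0,0,0,0,0.36],[0,0,0,0,0.36]]}'; done | grep t:;python3 - <<'E'
from h import *
s=cam("scene")["img"]; a=cv2.imread("pics/scene0.png")[:,:,::-1]
g=lambda i:cv2.cvtColor(np.ascontiguousarray(i),cv2.COLOR_RGB2GRAY).astype(np.float32)
G,A=g(s),g(a)
for n,(x0,y0,x1,y1) in dict(Lfront=(306,265,382,302),Rfront=(200,222,262,258),Rbackright=(262,190,300,222),Lright=(375,240,404,295),ruler=(205,275,345,345)).items():
    w=cv2.createHanningWindow((x1-x0,y1-y0),cv2.CV_32F); print(n,cv2.phaseCorrelate(A[y0:y1,x0:x1],G[y0:y1,x0:x1],w))
# pixel shift of 1 mm rise
c=cam("scene"); print(proj(c,[.6,.11,.07])-proj(c,[.6,.11,.069]))
E
```

```text
t: 25.07
ee_rot: [-0.0, 3.142, 0.0]
t: 25.48
ee_rot: [-0.0, 3.142, 0.0]
t: 25.9
ee_rot: [-0.0, 3.141, 0.0]
t: 26.32
ee_rot: [-0.0, 3.142, 0.0]
t: 26.73
ee_rot: [0.0, -3.142, -0.0]
t: 27.15
ee_rot: [-0.0, 3.142, 0.0]
Lfront ((-0.20591793568026873, 0.8613885542322208), 0.2719859802722931)
Rfront ((-0.17286826020608714, -0.12338870062656326), 0.5193844425181547)
Rbackright ((-0.4165995151256787, -0.3415807945657292), 0.7025986839085817)
Lright ((0.29882080542054723, 0.16468048305877758), 0.8583471790949504)
ruler ((0.017364127566466436, 0.016250079657737615), 1.0074805359321612)
[ 0.01828255 -0.34472219]
```

The beam is level within about 0.007 rad and has rested for over 4 s. Now I clear the bars, long one first.

Scaled: -0.02 m is -0.2, 0.028 m is 0.28.

```bash
python3 nudge.py '{"deltas": [[-0.2,0.28,0,0,0.45],[-0.2,0.28,0,0,0.45],[-0.2,0.28,0,0,0.45],[-0.2,0.28,0,0,0.45],[-0.2,0.28,0,0,0.45]]}'>/dev/null;python3 nudge.py '{"deltas": [[-0.2,0.28,0.2,0,0.45],[-0.2,0.28,0.3,0,0.45],[-0.2,0.28,0.3,0,0.45],[0,0,0.2,0,0.45],[0,0,0,0,0.45]]}'|grep tcp;python3 nudge.py '{"deltas": [[0,0,0,0,0.45],[0,0,0,0,0.45]]}'>/dev/null;python3 -c "
from h import *
go([.6275,.0803,.098],0)
s=cam('scene'); cv2.imwrite('pics/s4.png',cv2.resize(s['img'][200:310,280:420,::-1],(700,550)))"
```

```text
tcp_pos: [0.6213, 0.0785, 0.1357]
tool d [-0.0026  0.0057  0.0451] turn -0.002 tcp [0.6248 0.0746 0.1431] t 28.25 cur yaw -0.1 tilt z [ 0.002 -0.001 -1.   ] j7 1.49
```

View pics/s4.png

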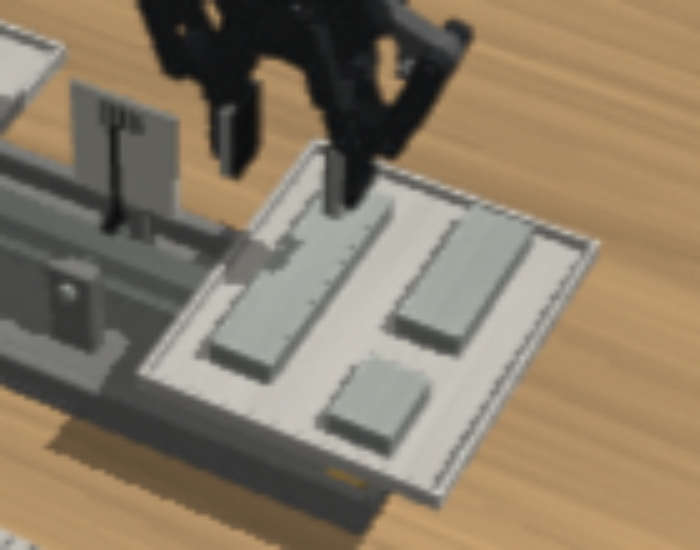

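The bars are where I placed them and the gripper is above the long one.

Scaled: 0.015 m is 0.15, 0.0035 m is 0.035.

```bash
python3 nudge.py '{"deltas": [[-0.026,0.035,0.15,0,0.5],[0,0,0,0,0.5],[0,0,0,0,0.5]]}'>/dev/null;python3 -c "
from h import *
go([.6275,.0803,.0975],0)"
```

```text
tool d [-0.0006  0.0013  0.0303] turn -0.001 tcp [0.6268 0.079  0.1278] t 28.55 cur yaw -0.0 tilt z [ 0.001  0.    -1.   ] j7 1.49
```

Scaled: 0.015 m is 0.15, 0.0013 m is 0.013.

```bash
python3 nudge.py '{"deltas": [[-0.006,0.013,0.15,0,0.5],[0,0,0.15,0,0.5],[0,0,0,0,0.5],[0,0,0,0,0.5]]}'|grep -E "tcp|wrist"; python3 nudge.py '{"deltas": [[0,0,0,0,0.1],[0,0,0,0,0.1],[0,0,0,0,0.1],[0,0,0,0,0.1]]}' 60|grep -E "tcp|gap|force"; python3 nudge.py '{"deltas": [[0,0,-0.3,0,0.1],[0,0,-0.3,0,0.1],[0,0,-0.3,0,0.1],[0,0,0,0,0.1]]}';python3 -c "
from h import *
go([.4528,.3375,.12],-86)"
```

```text
tcp_pos: [0.6272, 0.0805, 0.0973]
wrist_force: [0.3, 0.4, 0.5]
tcp_pos: [0.6282, 0.0809, 0.0977]
wrist_force: [2.4, -1.1, 0.7]
finger_gap: 0.296
finger_force: 59.5
t: 29.55
tcp_pos: [0.6307, 0.0813, 0.1935]
ee_rot: [-0.0, 3.131, 0.003]
wrist_force: [1.4, -0.4, -1.1]
finger_gap: 0.299
finger_force: 60.0
tool d [0.1786 0.2561 0.0722] turn 1.501 tcp [0.6307 0.0813 0.1935] t 29.55 cur yaw 0.0 tilt z [ 0.01   0.002 -1.   ] j7 1.47
```

```bash
python3 nudge.py '{"deltas": [[0.198,0.285,0,0,0.1],[0.198,0.285,0,0,0.1],[0.198,0.285,0,0,0.1],[0.198,0.285,0,0,0.1],[0.198,0.285,0,0,0.1]]}'>/dev/null;python3 nudge.py '{"deltas": [[0.198,0.285,0,0,0.1],[0.198,0.285,0,0,0.1],[0.198,0.285,0,0,0.1],[0.198,0.285,0,0,0.1],[0,0,0.2,0.125,0.1]]}'>/dev/null;python3 nudge.py '{"deltas": [[0,0,0.2,0.125,0.1],[0,0,0.2,0.125,0.1],[0,0,0,0.125,0.1],[0,0,0,0.125,0.1],[0,0,0,0.125,0.1]]}'>/dev/null;python3 nudge.py '{"deltas": [[0,0,0,0.125,0.1],[0,0,0,0.125,0.1],[0,0,0,0.125,0.1],[0,0,0,0.125,0.1],[0,0,0,0.125,0.1]]}'>/dev/null;python3 nudge.py '{"deltas": [[0,0,0,0.125,0.1],[0,0,0,0,0.1],[0,0,0,0,0.1],[0,0,0,0,0.1]]}'|grep -E "tcp|gap|wrist";python3 -c "
from h import *
go([.4528,.3375,.0375],-86)"
```

```text
tcp_pos: [0.4488, 0.3373, 0.1261]
wrist_force: [-0.1, -0.1, -2.3]
finger_gap: 0.301
tool d [-0.0001  0.0041  0.0886] turn 0.004 tcp [0.4488 0.3373 0.1261] t 31.55 cur yaw -85.7 tilt z [-0.001 -0.001 -1.   ] j7 -0.56
```

```bash
python3 nudge.py '{"deltas": [[0,0.04,0.3,0.004,0.1],[0,0,0.3,0,0.1],[0,0,0.15,0,0.1],[0,0,0,0,0.1],[0,0,0,0,0.1]]}'>/dev/null;python3 nudge.py '{"deltas": [[0,0,0,0,0.1]]}'>/dev/null; python3 -c "
from h import *
go([.4528,.3375,.0375],-86)
s=cam('scene'); cv2.imwrite('pics/s5.png',cv2.resize(s['img'][220:315,430:540,::-1],(660,570)))"
```

```text
tool d [-0.0008 -0.0013  0.0153] turn -0.002 tcp [0.454  0.3384 0.0529] t 32.05 cur yaw -86.1 tilt z [ 0.002  0.001 -1.   ] j7 -0.54
```

View pics/s5.png

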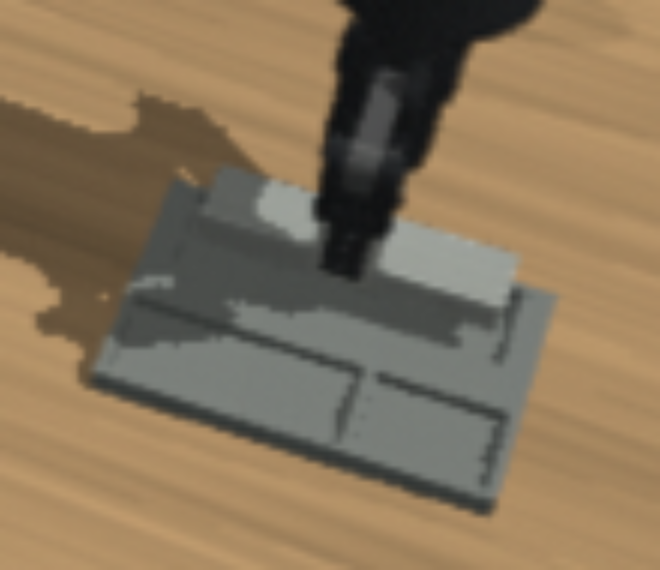

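The long bar hangs aligned over its compartment, so I lower and release it.

```bash
python3 nudge.py '{"deltas": [[-0.005,-0.01,0.08,0,0.1],[0,0,0.07,0,0.1],[0,0,0,0,0.1],[0,0,0,0,0.1]]}'|grep -E "tcp|wrist"; python3 nudge.py '{"deltas": [[0,0,0,0,0.42],[0,0,0,0,0.42],[0,0,0,0,0.42],[0,0,-0.3,0,0.42],[0,0,-0.4,0,0.42]]}'|grep -E "tcp|gap";python3 nudge.py '{"deltas": [[0,0,-0.4,0,0.42],[0,0,-0.1,0,0.42]]}'>/dev/null; python3 -c "
from h import *
go([.597,.138,.17],0)"
```

```text
tcp_pos: [0.4529, 0.3378, 0.0371]
wrist_force: [1.2, 0.1, -0.5]
tcp_pos: [0.4495, 0.3352, 0.1037]
finger_gap: 0.423
tool d [-0.2101  0.1283 -0.0069] turn -1.504 tcp [0.455  0.3392 0.1634] t 33.02 cur yaw -86.2 tilt z [ 0.008  0.007 -1.   ] j7 -0.57
```

Scaled: -0.03 m is -0.3, 0.0183 m is 0.183.

```bash
python3 nudge.py '{"deltas": [[-0.3,0.183,0,0,0.42],[-0.3,0.183,0,0,0.42],[-0.3,0.183,0,0,0.42],[-0.3,0.183,0,0,0.42],[-0.3,0.183,0,0,0.42]]}'>/dev/null;python3 nudge.py '{"deltas": [[-0.3,0.183,0,0,0.42],[-0.3,0.183,0,0,0.42],[0,0,0,-0.125,0.42],[0,0,0,-0.125,0.42],[0,0,0,-0.125,0.42]]}'>/dev/null;python3 nudge.py '{"deltas": [[0,0,0,-0.125,0.42],[0,0,0,-0.125,0.42],[0,0,0,-0.125,0.42],[0,0,0,-0.125,0.42],[0,0,0,-0.125,0.42]]}'>/dev/null;python3 nudge.py '{"deltas": [[0,0,0,-0.125,0.42],[0,0,0,-0.125,0.42],[0,0,0,-0.125,0.42],[0,0,0,-0.125,0.42],[0,0,0,0,0.42]]}'>/dev/null;python3 nudge.py '{"deltas": [[0,0,0,0,0.46],[0,0,0,0,0.46]]}'|grep -E "tcp|gap|wrist";python3 -c "
from h import *
go([.597,.138,.1125],0)
s=cam('scene'); t=cam('top');cv2.imwrite('pics/s6.png',np.hstack([cv2.resize(s['img'][190:310,200:420,::-1],(550,300)),cv2.resize(t['img'][180:350,120:250,::-1],(240,300))]))"
```

```text
tcp_pos: [0.594, 0.1362, 0.1566]
wrist_force: [0.3, -0.0, 0.8]
finger_gap: 0.461
tool d [-0.003   0.0018  0.0441] turn -0.007 tcp [0.594  0.1362 0.1566] t 34.85 cur yaw -0.4 tilt z [ 0.  0. -1.] j7 1.34
```

View pics/s6.png

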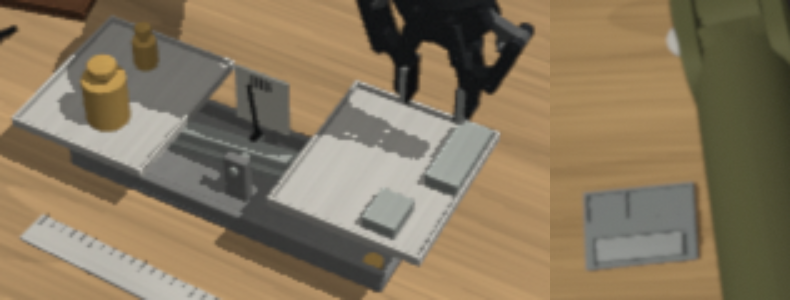

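The long bar sits in its compartment. The left pan has risen, and the medium bar seems to have been knocked sideways against the pan's +y rim (crop 460,155). I measure it.

Run:
```python
from h import *
s=cam("scene"); I=s["img"][200:300,300:410]; hsv=cv2.cvtColor(s["img"],cv2.COLOR_RGB2HSV)
cr=lambda x,y:(200+x/2.5,190+y/2.5)
for p in((460,150),(390,210),(330,200),(440,185),(490,135)): u=cr(*p); print(p,np.round(u),hsv[int(u[1]),int(u[0])],s["img"][int(u[1]),int(u[0])])
cv2.imwrite("pics/s7.png",cv2.resize(s["img"][225:300,335:410,::-1],(600,600),interpolation=cv2.INTER_CUBIC))
```

```text
(460, 150) [384. 250.] [ 47  11 161] [157 161 154]
(390, 210) [356. 274.] [ 49  12 166] [161 166 158]
(330, 200) [332. 270.] [ 22  15 193] [193 190 182]
(440, 185) [376. 264.] [50 11 69] [67 69 66]
(490, 135) [396. 244.] [ 53   9 111] [108 111 107]
```

View pics/s7.png

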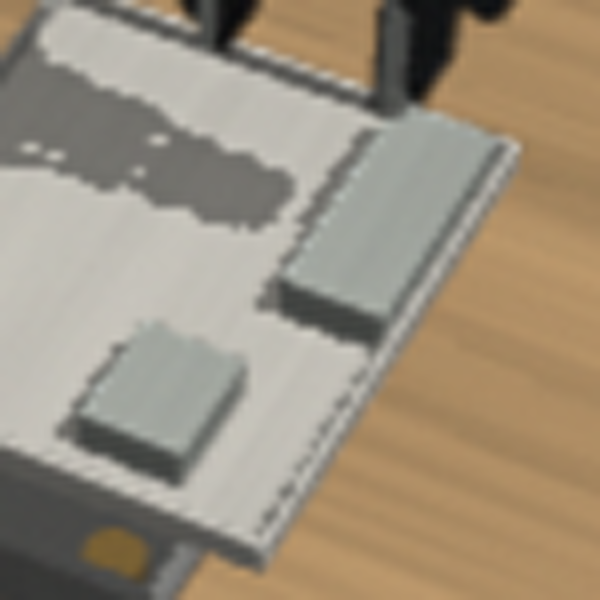

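Run:
```python
from h import *
s=cam("scene"); f=lambda x,y,z:hit(s,(335+x/8-.44,225+y/8-.44),z)
C={"BL":(405,110),"BR":(505,140),"FR":(385,318),"FL":(280,275)}
P={k:f(*v,.094) for k,v in C.items()}
for k in P: print(k,P[k].round(4))
c=sum(P.values())/4; a=P["FL"]+P["FR"]-P["BL"]-P["BR"]; print("med",c.round(4),np.degrees(np.arctan2(a[1],a[0])),np.linalg.norm(a)/2, np.linalg.norm(P["FR"]-P["FL"]))
S=[f(*v,.094) for v in((150,325),(245,365),(182,455),(78,410))]; print("short",np.mean(S,0).round(4), [np.linalg.norm(S[i]-S[i-1]).round(4) for i in range(4)])
print("rim corner",f(520,140,.087).round(4),f(262,560,.087).round(4))
go([*c[:2],.114],0)
```

```text
BL [0.5596 0.1482 0.094 ]
BR [0.5574 0.1744 0.094 ]
FR [0.6261 0.1734 0.094 ]
FL [0.6254 0.1453 0.094 ]
med [0.5921 0.1603 0.094 ] -1.636548818075547 0.06730775191993647 0.028115786225776776
short [0.6715 0.1372 0.094 ] [np.float64(0.0323), np.float64(0.0255), np.float64(0.0323), np.float64(0.0276)]
rim corner [0.5489 0.1754 0.087 ] [0.7021 0.178  0.087 ]
tool d [0.002  0.024  0.0426] turn -0.005 tcp [0.594  0.1363 0.1566] t 35.05 cur yaw -0.3 tilt z [ 0. -0. -1.] j7 1.35
```

```bash
python3 nudge.py '{"deltas": [[0.01,0.237,0,0,0.5],[0,0,0.1,0,0.5],[0,0,0.1,0,0.5],[0,0,0,0,0.5],[0,0,0,0,0.5]]}'|grep -E "tcp|wrist"; python3 -c "
from h import *
go([.5935,.1603,.1142],0)"
```

```text
tcp_pos: [0.5924, 0.1588, 0.1353]
wrist_force: [0.8, -0.6, -0.4]
tool d [-0.0011  0.0015  0.0211] turn -0.005 tcp [0.5924 0.1588 0.1353] t 35.47 cur yaw -0.3 tilt z [-0.002 -0.001 -1.   ] j7 1.31
```

```bash
python3 nudge.py '{"deltas": [[-0.01,0.01,0.1,0,0.5],[0,0,0.11,0,0.5],[0,0,0,0,0.5],[0,0,0,0,0.5]]}'|grep -E "tcp|wrist"; python3 nudge.py '{"deltas": [[0,0,0,0,0.1],[0,0,0,0,0.1],[0,0,0,0,0.1],[0,0,0,0,0.1]]}' 60|grep -E "tcp|gap|force"; python3 nudge.py '{"deltas": [[0,0,-0.3,0,0.1],[0,0,-0.3,0,0.1],[0,0,-0.2,0,0.1],[0,0,0,0,0.1]]}';python3 -c "
from h import *
go([.5114,.3174,.12],-86)"
```

```text
tcp_pos: [0.5934, 0.1604, 0.1143]
wrist_force: [0.2, -0.9, -0.2]
tcp_pos: [0.5944, 0.1595, 0.1161]
wrist_force: [-0.3, -4.9, 1.4]
finger_gap: 0.293
finger_force: 58.8
t: 36.47
tcp_pos: [0.5968, 0.1628, 0.201]
ee_rot: [0.005, 3.133, 0.007]
wrist_force: [1.1, 0.5, -0.7]
finger_gap: 0.29
finger_force: 59.1
tool d [0.0866 0.1539 0.081 ] turn 1.498 tcp [0.5968 0.1628 0.201 ] t 36.47 cur yaw -0.2 tilt z [ 0.009  0.005 -1.   ] j7 1.3
```

```bash
python3 nudge.py '{"deltas": [[0.173,0.308,0,0,0.1],[0.173,0.308,0,0,0.1],[0.173,0.308,0,0,0.1],[0.173,0.308,0,0,0.1],[0.173,0.308,0,0,0.1]]}'>/dev/null;python3 nudge.py '{"deltas": [[0,0,0.2,0.125,0.1],[0,0,0.2,0.125,0.1],[0,0,0.2,0.125,0.1],[0,0,0.1,0.125,0.1],[0,0,0,0.125,0.1]]}'>/dev/null;python3 nudge.py '{"deltas": [[0,0,0,0.125,0.1],[0,0,0,0.125,0.1],[0,0,0,0.125,0.1],[0,0,0,0.125,0.1],[0,0,0,0.125,0.1]]}'>/dev/null;python3 nudge.py '{"deltas": [[0,0,0,0.125,0.1],[0,0,0,0.123,0.1],[0,0,0,0,0.1],[0,0,0,0,0.1],[0,0,0,0,0.1]]}'|grep -E "tcp|gap|wrist";python3 -c "
from h import *
go([.5114,.3174,.039],-86)"
```

```text
tcp_pos: [0.5077, 0.3155, 0.125]
wrist_force: [0.2, 0.6, -1.2]
finger_gap: 0.29
tool d [0.0016 0.0039 0.086 ] turn 0.003 tcp [0.5077 0.3155 0.125 ] t 38.13 cur yaw -85.8 tilt z [-0.001 -0.    -1.   ] j7 -0.45
```

```bash
python3 nudge.py '{"deltas": [[0.013,0.035,0.3,0.003,0.1],[0,0,0.3,0,0.1],[0,0,0.11,0,0.1],[0,0,0,0,0.1],[0,0,0,0,0.1]]}'>/dev/null;python3 nudge.py '{"deltas": [[0,0,0,0,0.1]]}'>/dev/null; python3 -c "
from h import *
go([.5114,.3174,.039],-86)
s=cam('scene'); cv2.imwrite('pics/s8.png',cv2.resize(s['img'][220:315,430:540,::-1],(660,570)))"
```

```text
tool d [ 0.     -0.0013  0.0172] turn -0.003 tcp [0.5127 0.3174 0.0562] t 38.63 cur yaw -86.2 tilt z [ 0.002  0.002 -1.   ] j7 -0.43
```

View pics/s8.png

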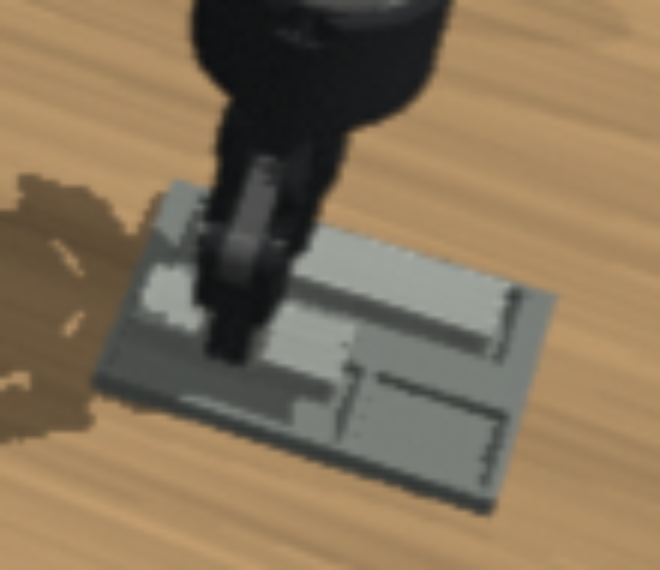

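The medium bar hovers over its compartment, slightly towards the divider, so I shift it 1.5 mm towards -y and lower.

```bash
python3 nudge.py '{"deltas": [[-0.015,-0.01,0.08,0,0.1],[0,0,0.08,0,0.1],[0,0,0.01,0,0.1],[0,0,0,0,0.1]]}'|grep -E "tcp|wrist"; python3 nudge.py '{"deltas": [[0,0,0,0,0.42],[0,0,0,0,0.42],[0,0,0,0,0.42],[0,0,-0.3,0,0.42],[0,0,-0.4,0,0.42]]}'|grep -E "tcp|gap";python3 nudge.py '{"deltas": [[0,0,-0.4,0,0.42],[0,0,-0.1,0,0.42]]}'>/dev/null; python3 -c "
from h import *
go([.672,.138,.17],0)"
```

```text
tcp_pos: [0.5111, 0.3157, 0.039]
wrist_force: [-1.6, 0.1, 7.6]
tcp_pos: [0.5079, 0.3135, 0.1042]
finger_gap: 0.417
tool d [-0.1889  0.1461 -0.0054] turn -1.505 tcp [0.5139 0.3169 0.1644] t 39.6 cur yaw -86.2 tilt z [ 0.008  0.006 -1.   ] j7 -0.46
```

Scaled: -0.027 m is -0.27, 0.0209 m is 0.209.

```bash
python3 nudge.py '{"deltas": [[-0.27,0.209,0,0,0.42],[-0.27,0.209,0,0,0.42],[-0.27,0.209,0,0,0.42],[-0.27,0.209,0,0,0.42],[-0.27,0.209,0,0,0.42]]}'>/dev/null;python3 nudge.py '{"deltas": [[-0.27,0.209,0,0,0.42],[-0.27,0.209,0,0,0.42],[0,0,0,-0.125,0.42],[0,0,0,-0.125,0.42],[0,0,0,-0.125,0.42]]}'>/dev/null;python3 nudge.py '{"deltas": [[0,0,0,-0.125,0.42],[0,0,0,-0.125,0.42],[0,0,0,-0.125,0.42],[0,0,0,-0.125,0.42],[0,0,0,-0.125,0.42]]}'>/dev/null;python3 nudge.py '{"deltas": [[0,0,0,-0.125,0.42],[0,0,0,-0.125,0.42],[0,0,0,-0.125,0.42],[0,0,0,-0.128,0.42],[0,0,0,0,0.42]]}'>/dev/null;python3 nudge.py '{"deltas": [[0,0,0.1,0,0.5],[0,0,0,0,0.5],[0,0,0,0,0.5]]}'|grep -E "tcp|gap|wrist";python3 -c "
from h import *
go([.6716,.138,.1125],0)
s=cam('scene'); t=cam('top');cv2.imwrite('pics/s9.png',np.hstack([cv2.resize(s['img'][200:310,300:410,::-1],(440,440)),cv2.resize(t['img'][270:345,130:210,::-1],(360,440))]))"
```

```text
tcp_pos: [0.6684, 0.1361, 0.1461]
wrist_force: [0.7, 0.3, 0.1]
finger_gap: 0.501
tool d [-0.0033  0.0019  0.0336] turn -0.007 tcp [0.6684 0.1361 0.1461] t 41.52 cur yaw -0.4 tilt z [-0.002 -0.001 -1.   ] j7 1.36
```

View pics/s9.png

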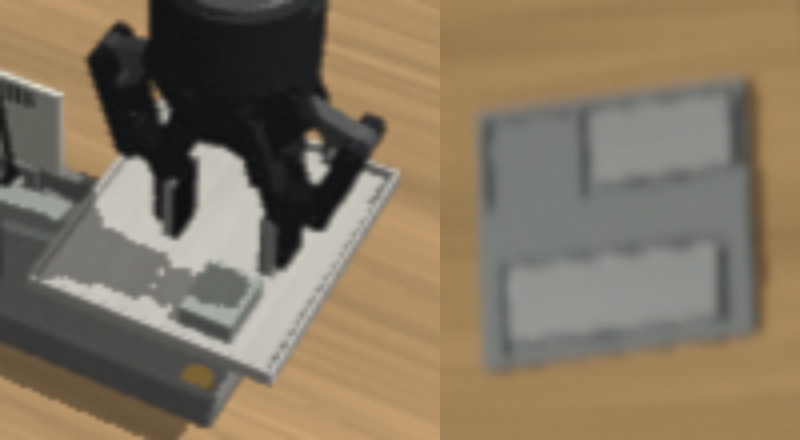

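The long and medium bars lie in their compartments, and the gripper straddles the short bar. That was my 14th picture, so from here I use numbers only.

Scaled: 0.015 m is 0.15, -0.003 m is -0.03.

```bash
python3 nudge.py '{"deltas": [[-0.03,0.015,0.15,-0.006,0.46],[0,0,0.15,0,0.46],[0,0,0.03,0,0.46],[0,0,0,0,0.46],[0,0,0,0,0.46]]}'|grep -E "tcp|wrist"; python3 nudge.py '{"deltas": [[0,0,0,0,0.1],[0,0,0,0,0.1],[0,0,0,0,0.1],[0,0,0,0,0.1]]}' 60|grep -E "tcp|gap|force"; python3 nudge.py '{"deltas": [[0,0,-0.3,0,0.1],[0,0,-0.3,0,0.1],[0,0,-0.2,0,0.1],[0,0,0,0,0.1]]}'|grep -E "tcp|gap";python3 -c "
from h import *
go([.5065,.3837,.12],-86)"
```

```text
tcp_pos: [0.6721, 0.1378, 0.1143]
wrist_force: [-0.5, -0.7, -0.4]
tcp_pos: [0.6728, 0.1378, 0.1157]
wrist_force: [0.3, -0.0, 2.4]
finger_gap: 0.293
finger_force: 59.1
tcp_pos: [0.6749, 0.1383, 0.2006]
finger_gap: 0.292
tool d [0.1688 0.2454 0.0797] turn 1.502 tcp [0.6749 0.1383 0.2006] t 42.7 cur yaw 0.1 tilt z [ 0.009  0.002 -1.   ] j7 1.37
```

```bash
python3 nudge.py '{"deltas": [[0.211,0.307,0,0,0.1],[0.211,0.307,0,0,0.1],[0.211,0.307,0,0,0.1],[0.211,0.307,0,0,0.1],[0.211,0.307,0,0,0.1]]}'>/dev/null;python3 nudge.py '{"deltas": [[0.211,0.307,0,0,0.1],[0.211,0.307,0,0,0.1],[0.211,0.307,0,0,0.1],[0,0,0.2,0.125,0.1],[0,0,0.2,0.125,0.1]]}'>/dev/null;python3 nudge.py '{"deltas": [[0,0,0.2,0.125,0.1],[0,0,0.2,0.125,0.1],[0,0,0,0.125,0.1],[0,0,0,0.125,0.1],[0,0,0,0.125,0.1]]}'>/dev/null;python3 nudge.py '{"deltas": [[0,0,0,0.125,0.1],[0,0,0,0.125,0.1],[0,0,0,0.125,0.1],[0,0,0,0.125,0.1],[0,0,0,0.127,0.1]]}'>/dev/null;python3 nudge.py '{"deltas": [[0,0,0,0,0.1],[0,0,0.2,0,0.1],[0,0,0.2,0,0.1],[0,0,0.1,0,0.1],[0,0,0,0,0.1]]}'>/dev/null;python3 nudge.py '{"deltas": [[0,0,0,0,0.1],[0,0,0,0,0.1]]}'|grep -E "tcp|gap|wrist";python3 -c "
from h import *
go([.5065,.3837,.039],-86)"
```

```text
tcp_pos: [0.5037, 0.3835, 0.0655]
wrist_force: [-0.5, 0.5, -0.4]
finger_gap: 0.296
tool d [-0.      0.0028  0.0265] turn 0.003 tcp [0.5037 0.3835 0.0655] t 44.95 cur yaw -85.8 tilt z [ 0.001  0.001 -1.   ] j7 -0.54
```

Scaled: 0.01 m is 0.1, 0.005 m is 0.05.

```bash
python3 nudge.py '{"deltas": [[0.01,0.028,0.1,0.003,0.1],[0,0,0.1,0,0.1],[0,0,0.05,0,0.1],[0,0,0,0,0.1],[0,0,0,0,0.1]]}'|grep -E "tcp|wrist"; python3 nudge.py '{"deltas": [[0,0,0.02,0,0.1],[0,0,0,0,0.1]]}'|grep -E "tcp|wrist"; python3 nudge.py '{"deltas": [[0,0,0,0,0.42],[0,0,0,0,0.42],[0,0,0,0,0.42],[0,0,-0.3,0,0.42],[0,0,-0.4,0,0.42]]}'|grep -E "tcp|gap";python3 nudge.py '{"deltas": [[0,0,-0.4,0,0.5],[0,0,-0.4,0,0.5],[0,0,-0.1,0,0.5]]}'>/dev/null; python3 -c "
from h import *
go([.588,-.1435,.2],0)"
```

```text
tcp_pos: [0.5056, 0.3842, 0.039]
wrist_force: [0.8, 0.9, -0.6]
tcp_pos: [0.5057, 0.3843, 0.0387]
wrist_force: [-3.4, -1.3, 6.6]
tcp_pos: [0.503, 0.3824, 0.1038]
finger_gap: 0.418
tool d [-0.5341  0.0427  0.002 ] turn -1.502 tcp [0.5086 0.3863 0.2053] t 46.2 cur yaw -86.0 tilt z [ 0.009  0.008 -1.   ] j7 -0.57
```

Scaled: 0.003 m is 0.03, -0.038 m is -0.38.

```bash
python3 nudge.py '{"deltas": [[-0.38,0.03,0,0,0.5],[-0.38,0.03,0,0,0.5],[-0.38,0.03,0,0,0.5],[-0.38,0.03,0,0,0.5],[-0.38,0.03,0,0,0.5]]}'>/dev/null;python3 nudge.py '{"deltas": [[-0.38,0.03,0,0,0.5],[-0.38,0.03,0,0,0.5],[-0.38,0.03,0,0,0.5],[-0.38,0.03,0,0,0.5],[-0.38,0.03,0,0,0.5]]}'>/dev/null;python3 nudge.py '{"deltas": [[-0.38,0.03,0,0,0.5],[-0.38,0.03,0,0,0.5],[-0.38,0.03,0,0,0.5],[-0.38,0.03,0,0,0.5],[0,0,0,-0.125,0.5]]}'>/dev/null;python3 nudge.py '{"deltas": [[0,0,0,-0.125,0.5],[0,0,0,-0.125,0.5],[0,0,0,-0.125,0.5],[0,0,0,-0.125,0.5],[0,0,0,-0.125,0.5]]}'>/dev/null;python3 nudge.py '{"deltas": [[0,0,0,-0.125,0.5],[0,0,0,-0.125,0.5],[0,0,0,-0.125,0.5],[0,0,0,-0.125,0.5],[0,0,0,-0.125,0.5]]}'>/dev/null;python3 nudge.py '{"deltas": [[0,0,0,-0.125,0.5],[0,0,0,0,0.5],[0,0,0,0,0.5],[0,0,0,0,0.5]]}'|grep -E "tcp|gap|wrist";python3 - <<'E'
from h import *
t=cam("top");s=cam("scene")
go([.588,-.1435,.0895],0)
g=cv2.cvtColor(t["img"],cv2.COLOR_RGB2GRAY); print(cv2.resize(g[280:336,134:204],(35,28),interpolation=cv2.INTER_AREA))
for b in blobs(t,lambda h,s_,v:(s_<70)&(v>122),(130,275,210,345),60): print(b['a'],[np.round(x,4) for x in rect(t,b,0.017)])
for b in blobs(s,lambda h,s_,v:(s_>110)&(v>90)&(h>18)&(h<34),(195,165,300,265),30): print('brass',np.round(b['c'],1),b['a'],cv2.boundingRect(b['q']),hit(s,b['c'],.07).round(4))
E
```

```text
tcp_pos: [0.5843, -0.1435, 0.1974]
wrist_force: [-0.2, -0.1, -0.7]
finger_gap: 0.497
tool d [-0.0036 -0.      0.108 ] turn -0.004 tcp [ 0.5844 -0.1435  0.1975] t 48.72 cur yaw -0.2 tilt z [ 0. -0. -1.] j7 1.84
[[128 128 129 130 131 131 131 132 133 134 134 133 135 134 134 134 135 134
  134 134 132 132 131 131 131 130 130 130 130 130 130 129 129 130 130]
 [132 133 134 134 134 134 135 135 135 134 134 133 133 131 131 131 130 129
  130 131 130 131 131 131 130 130 130 130 128 127 126 122 120 129 134]
 [133 133 132 132 132 132 130 130 129 128 127 128 128 128 127 128 128 127
  127 126 126 125 122 120 119 120 118 114 113 110 106  98  94 123 133]
 [131 131 129 128 128 128 127 126 125 124 124 123 122 120 118 117 118 115
  111 115 119 118 113 113 118 125 127 126 128 120  93  80  84 112 133]
 [132 131 127 122 120 118 116 116 116 112 108 104 106 100 100 115 124 126
  123 128 133 135 135 134 136 138 138 138 138 126  87  75  84 111 134]
 [132 130 116 103 112 111 112 120 130 128 122  98  93  90 106 133 137 137
  136 137 137 137 137 137 137 137 137 138 137 130  90  77  84 111 134]
 [131 129 110 111 13
[... 2848 characters left out ...]
32 131 131 132 132 132 133 132]
 [132 132 129 120 112 109 116 120 117 120 126 127 128 127 129 129 129 130
  130 130 130 131 131 132 131 131 132 132 132 133 132 132 133 133 133]
 [132 132 132 130 128 128 130 131 131 132 132 132 132 133 133 133 132 133
  132 133 133 133 134 133 134 135 134 135 136 135 136 136 136 137 136]]
519.5 [array([0.4538, 0.3394]), array([0.0294, 0.1038]), np.float64(-86.5044)]
144.5 [array([0.5074, 0.3847]), array([0.0286, 0.0324]), np.float64(-85.546)]
309.5 [array([0.5131, 0.3166]), array([0.0284, 0.0683]), np.float64(-85.5458)]
brass [242.4 226.2] 352.0 (233, 212, 19, 30) [ 0.6476 -0.139   0.07  ]
brass [257.8 207.9] 107.5 (253, 199, 10, 19) [ 0.5837 -0.1425  0.07  ]
```

All three bars measure as seated in their compartments. Now the 100 g weight.

Scaled: 0.035 m is 0.35, 0.03 m is 0.3.

```bash
python3 nudge.py '{"deltas": [[-0.03,0,0.3,-0.004,0.5],[0,0,0.35,0,0.5],[0,0,0.3,0,0.5],[0,0,0.12,0,0.5],[0,0,0,0,0.5]]}'>/dev/null;python3 nudge.py '{"deltas": [[0,0,0,0,0.5],[0,0,0,0,0.5]]}'|grep -E "tcp|wrist"; python3 nudge.py '{"deltas": [[0,0,0,0,0.1],[0,0,0,0,0.1],[0,0,0,0,0.1],[0,0,0,0,0.1]]}' 50|grep -E "tcp|gap|force"; python3 nudge.py '{"deltas": [[0,0,-0.3,0,0.1],[0,0,-0.4,0,0.1],[0,0,-0.4,0,0.1],[0,0,0,0,0.1]]}'|grep -E "tcp|gap";python3 -c "
from h import *
go([.5042,-.3748,.12],0)"
```

```text
tcp_pos: [0.5889, -0.1439, 0.0927]
wrist_force: [0.8, -0.1, 0.1]
tcp_pos: [0.5888, -0.1437, 0.0929]
wrist_force: [-1.4, 0.5, 6.4]
finger_gap: 0.227
finger_force: 48.6
tcp_pos: [0.5918, -0.1449, 0.2101]
finger_gap: 0.228
tool d [ 0.0893 -0.2296  0.0892] turn 0.002 tcp [ 0.5918 -0.1449  0.2101] t 49.97 cur yaw 0.1 tilt z [ 0.015 -0.002 -1.   ] j7 1.85
```

Scaled: -0.0327 m is -0.327, 0.0127 m is 0.127.

```bash
python3 nudge.py '{"deltas": [[0.127,-0.327,0,0,0.1],[0.127,-0.327,0,0,0.1],[0.127,-0.327,0,0,0.1],[0.127,-0.327,0,0,0.1],[0.127,-0.327,0,0,0.1]]}'>/dev/null;python3 nudge.py '{"deltas": [[0.127,-0.327,0.2,0,0.1],[0.127,-0.327,0.3,0,0.1],[0,0,0.3,0,0.1],[0,0,0.3,0,0.1],[0,0,0,0,0.1]]}'>/dev/null;python3 nudge.py '{"deltas": [[0,0,0.1,0,0.1],[0,0,0,0,0.1],[0,0,0,0,0.1],[0,0,0,0,0.1]]}'|grep -E "tcp|wrist";python3 -c "
from h import *
go([.5042,-.3748,.0485],0)"
```

```text
tcp_pos: [0.5016, -0.3697, 0.0855]
wrist_force: [0.5, -0.4, 0.0]
tool d [-0.0025 -0.005   0.037 ] turn 0.003 tcp [ 0.5016 -0.3697  0.0855] t 51.13 cur yaw 0.2 tilt z [ 0.003 -0.001 -1.   ] j7 2.33
```

Careful with the scale: shifts go in units of 100 mm. That gives: 0.015 m is 0.15, 0.006 m is 0.06.

```bash
python3 nudge.py '{"deltas": [[-0.01,-0.04,0.15,0,0.1],[0,0,0.15,0,0.1],[0,0,0.06,0,0.1],[0,0,0,0,0.1],[0,0,0,0,0.1]]}'|grep -E "tcp|wrist";python3 nudge.py '{"deltas": [[0,0,0.02,0,0.1],[0,0,0,0,0.1]]}'|grep -E "tcp|wrist";python3 nudge.py '{"deltas": [[0,0,0.02,0,0.1],[0,0,0,0,0.1]]}'|grep -E "tcp|wrist"
```

```text
tcp_pos: [0.5013, -0.3735, 0.0473]
wrist_force: [0.3, -0.0, -0.1]
tcp_pos: [0.5016, -0.3737, 0.0461]
wrist_force: [-0.4, 0.3, 0.8]
tcp_pos: [0.5018, -0.3738, 0.0459]
wrist_force: [-4.1, 3.1, 12.9]
```

```bash
python3 nudge.py '{"deltas": [[0,0,-0.015,0,0.1],[0,0,0,0,0.42],[0,0,0,0,0.42],[0,0,0,0,0.42],[0,0,0,0,0.42]]}'|grep -E "tcp|gap";python3 nudge.py '{"deltas": [[0,0,-0.2,0,0.42],[0,0,-0.35,0,0.42],[0,0,-0.4,0,0.55],[0,0,-0.35,0,0.55]]}'|grep tcp;python3 -c "
from h import *
go([.6555,-.1333,.19],0)"
```

```text
tcp_pos: [0.5011, -0.3733, 0.0447]
finger_gap: 0.419
tcp_pos: [0.501, -0.3734, 0.1765]
tool d [-0.155   0.2398 -0.0135] turn 0.002 tcp [ 0.501  -0.3734  0.1765] t 52.63 cur yaw 0.1 tilt z [-0. -0. -1.] j7 2.3
```

Scaled: 0.03 m is 0.3, -0.0194 m is -0.194.

```bash
python3 nudge.py '{"deltas": [[-0.194,0.3,-0.1,0,0.62],[-0.194,0.3,0,0,0.62],[-0.194,0.3,0,0,0.62],[-0.194,0.3,0,0,0.62],[-0.194,0.3,0,0,0.62]]}'>/dev/null;python3 nudge.py '{"deltas": [[-0.194,0.3,0,0,0.62],[-0.194,0.3,0,0,0.62],[-0.194,0.3,0,0,0.62],[0,0,0,0,0.62],[0,0,0,0,0.62]]}'>/dev/null;python3 nudge.py '{"deltas": [[0,0,0.1,0,0.62],[0,0,0,0,0.62],[0,0,0,0,0.62]]}'|grep -E "tcp|wrist";python3 -c "
from h import *
go([.6555,-.1333,.0955],0)"
```

```text
tcp_pos: [0.6544, -0.1349, 0.1738]
wrist_force: [0.4, 1.3, 0.1]
tool d [-0.0012  0.0016  0.0783] turn -0.001 tcp [ 0.6544 -0.1349  0.1738] t 53.72 cur yaw -0.0 tilt z [-0.002 -0.    -1.   ] j7 1.84
```

```bash
python3 nudge.py '{"deltas": [[-0.01,0.015,0.3,0,0.62],[0,0,0.3,0,0.62],[0,0,0.18,0,0.62],[0,0,0,0,0.62],[0,0,0,0,0.62]]}'|grep -E "tcp|wrist"; python3 nudge.py '{"deltas": [[0,0,0,0,0.2],[0,0,0,0,0.2],[0,0,0,0,0.2],[0,0,0,0,0.2]]}' 60|grep -E "tcp|gap|force"; python3 nudge.py '{"deltas": [[0,0,-0.3,0,0.2],[0,0,-0.4,0,0.2],[0,0,-0.35,0,0.2],[0,0,0,0,0.2]]}'|grep -E "tcp|gap";python3 -c "
from h import *
go([.4885,-.3133,.12],0)"
```

```text
tcp_pos: [0.6559, -0.1326, 0.0964]
wrist_force: [0.3, 0.1, 0.9]
tcp_pos: [0.658, -0.1328, 0.0994]
wrist_force: [-1.3, -2.5, 6.4]
finger_gap: 0.424
finger_force: 60.5
tcp_pos: [0.6606, -0.1321, 0.2104]
finger_gap: 0.424
tool d [ 0.1737 -0.1807  0.0883] turn 0.002 tcp [ 0.6606 -0.1321  0.2104] t 54.8 cur yaw 0.1 tilt z [ 0.013 -0.001 -1.   ] j7 1.84
```

```bash
python3 nudge.py '{"deltas": [[0.246,-0.256,0,0,0.2],[0.246,-0.256,0,0,0.2],[0.246,-0.256,0,0,0.2],[0.246,-0.256,0,0,0.2],[0.246,-0.256,0,0,0.2]]}'>/dev/null;python3 nudge.py '{"deltas": [[0.246,-0.256,0,0,0.2],[0.246,-0.256,0.2,0,0.2],[0,0,0.3,0,0.2],[0,0,0.3,0,0.2],[0,0,0.2,0,0.2]]}'>/dev/null;python3 nudge.py '{"deltas": [[0,0,0,0,0.2],[0,0,0,0,0.2],[0,0,0,0,0.2],[0,0,0,0,0.2]]}'|grep -E "tcp|wrist";python3 -c "
from h import *
go([.4885,-.3133,.053],0)"
```

```text
tcp_pos: [0.4864, -0.3116, 0.1038]
wrist_force: [-0.2, 0.5, -5.0]
tool d [-0.0019 -0.0016  0.0508] turn 0.003 tcp [ 0.4864 -0.3116  0.1038] t 55.97 cur yaw 0.2 tilt z [ 0.003 -0.001 -1.   ] j7 2.23
```

Scaled: 0.02 m is 0.2, 0.01 m is 0.1.

```bash
python3 nudge.py '{"deltas": [[-0.01,-0.015,0.2,0,0.2],[0,0,0.2,0,0.2],[0,0,0.1,0,0.2],[0,0,0,0,0.2],[0,0,0,0,0.2]]}'|grep -E "tcp|wrist";python3 nudge.py '{"deltas": [[0,0,0.02,0,0.2],[0,0,0,0,0.2]]}'|grep -E "tcp|wrist";python3 nudge.py '{"deltas": [[0,0,0.01,0,0.2],[0,0,0,0,0.2]]}'|grep -E "tcp|wrist"
```

```text
tcp_pos: [0.4868, -0.3128, 0.0529]
wrist_force: [0.6, -0.6, -5.3]
tcp_pos: [0.4871, -0.3131, 0.0514]
wrist_force: [0.6, 0.0, 0.0]
tcp_pos: [0.4872, -0.3132, 0.0514]
wrist_force: [-3.1, 2.0, 8.6]
```

Contact, so I release, retreat and check.

```bash
python3 nudge.py '{"deltas": [[0,0,-0.01,0,0.2],[0,0,0,0,0.6],[0,0,0,0,0.6],[0,0,0,0,0.6],[0,0,0,0,0.6]]}'|grep -E "tcp|gap";python3 nudge.py '{"deltas": [[0,0,-0.2,0,0.6],[0,0,-0.35,0,0.6],[0,0,-0.4,0,0.6],[0,0,-0.4,0,0.6],[0,0,-0.3,0,0.6]]}'|grep tcp;python3 nudge.py '{"deltas": [[0,0.4,0,0,0.6],[0,0.4,0,0,0.6],[0,0.4,0,0,0.6],[0,0.4,0,0,0.6],[0,0.4,0,0,0.6]]}'>/dev/null;python3 nudge.py '{"deltas": [[0,0.4,0,0,0.6],[0,0,0,0,0.6],[0,0,0,0,0.6],[0,0,0,0,0.6],[0,0,0,0,0.6]]}'|grep -E "tcp|wrist";python3 - <<'E'
from h import *
t=cam("top");s=cam("scene")
for n,c,r in(("t",t,(442,275,502,330)),("s",s,(188,140,245,192))):
    for b in blobs(c,lambda h,s_,v:(s_>110)&(v>90)&(h>18)&(h<34),r,40): print(n,np.round(b['c'],1),b['a'],cv2.boundingRect(b['q']))
for b in blobs(t,lambda h,s_,v:(s_<70)&(v>122),(130,275,210,345),60): print(b['a'],[np.round(x,4) for x in rect(t,b,0.017)])
a=cv2.imread("pics/top0.png")[:,:,::-1]; d=np.abs(a.astype(int)-t["img"]).max(2)
for n,(x0,y0,x1,y1) in dict(jar=(180,190,210,220),ruler=(245,175,385,197),goggles=(435,190,510,262),pans=(230,195,412,275)).items(): print(n,(d[y0:y1,x0:x1]>30).mean().round(3))
E
```

```text
tcp_pos: [0.4862, -0.3127, 0.0501]
finger_gap: 0.598
tcp_pos: [0.4866, -0.3133, 0.2185]
tcp_pos: [0.4855, -0.0743, 0.215]
wrist_force: [-0.5, -0.4, 0.3]
t [464.1 321.9] 139.5 (457, 315, 15, 14)
t [494.3 313.6] 93.5 (489, 308, 12, 12)
t [457.6 293.2] 182.5 (450, 285, 16, 17)
t [482.  287.6] 50.0 (478, 284, 9, 9)
s [221.5 166.8] 114.0 (215, 161, 15, 12)
s [233.6 159.6] 132.0 (228, 150, 11, 20)
502.5 [array([0.454, 0.339]), array([0.0289, 0.1031]), np.float64(-86.2321)]
140.5 [array([0.5072, 0.3845]), array([0.0298, 0.0299]), np.float64(2.1076)]
301.0 [array([0.5123, 0.3167]), array([0.0263, 0.068 ]), np.float64(-85.5475)]
jar 0.0
ruler 0.0
goggles 0.0
pans 0.25
```

Scaled: 0.04 m is 0.4, 0.005 m is 0.05.

```bash
python3 nudge.py '{"deltas": [[0.05,0.4,0,0,0.6],[0.05,0.4,0,0,0.6],[0.05,0.4,0,0,0.6],[0,0.4,0,0,0.6],[0,0.4,0,0,0.6]]}'>/dev/null;python3 nudge.py '{"deltas": [[0,0.4,0,0,0.6],[0,0.4,0,0,0.6],[0,0,0,0,0.6],[0,0,0,0,0.6],[0,0,0,0,0.6]]}'|grep tcp;python3 - <<'E'
from h import *
t=cam("top");s=cam("scene")
for n,c,r in(("t",t,(442,275,502,330)),("s",s,(188,140,245,192))):
    for b in blobs(c,lambda h,s_,v:(s_>110)&(v>90)&(h>18)&(h<34),r,40): print(n,np.round(b['c'],1),b['a'],cv2.boundingRect(b['q']))
a0=cv2.imread("pics/top0.png")[:,:,::-1]; d=np.abs(a0.astype(int)-t["img"]).max(2)
b0=cv2.imread("pics/scene0.png")[:,:,::-1]; e=np.abs(b0.astype(int)-s["img"]).max(2)
for n,(x0,y0,x1,y1) in dict(pans=(230,195,412,275),wt=(430,265,515,345)).items(): print(n,(d[y0:y1,x0:x1]>30).mean().round(3))
for n,(x0,y0,x1,y1) in dict(Rpan=(205,195,290,250),plate=(285,215,320,250),gog=(120,185,210,240),jar=(395,310,430,355)).items(): print(n,(e[y0:y1,x0:x1]>30).mean().round(3))
E
```

```text
tcp_pos: [0.4704, 0.206, 0.2147]
t [464.3 321.7] 145.5 (457, 315, 16, 14)
t [493.2 313.6] 155.5 (485, 307, 17, 14)
t [456.  293.7] 277.0 (446, 284, 21, 20)
t [481.3 287.6] 90.5 (475, 283, 13, 11)
s [200.2 171.3] 91.0 (196, 163, 10, 17)
s [226.9 168.6] 421.5 (215, 150, 24, 37)
s [208.2 155.3] 140.5 (202, 145, 12, 21)
pans 0.0
wt 0.022
Rpan 0.044
plate 0.121
gog 0.0
jar 0.0
```

```bash
python3 -c "
from plant import ctrl
print(ctrl.close_job())"
```

```text
the job is handed in; nothing more can be done
None
```

The job is handed in: the three bars balanced level against 500 g + 100 g (600 g) and rested for over 4 s, then each bar went into its compartment and the weights stand upright back in their tray; the medium bar got shifted in the pan but was re-found and placed, and the jar, ruler and goggles were not touched.

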